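# Hang the sampling dipper back in its clip on the crowded drying rail

## Task

Hang the orange-gripped sampling dipper on the drying rail: lower it between the two blue-gripped dippers hanging there and press its hook gently but fully home into the white spring clip between them, then let go so that it hangs upright. The clip gets shifted along the rail, so its slot must be found by feel; do not press hard on the clip or rail, do not shove the neighbours or knock them off, and leave the jar and the beaker where they stand.

Things in the scene. Friction and masses are not known exactly. Their poses are not given: they have to be found in the camera images.
- rack: Drying rail, fixed to the bench. Origin: centre of the underside of its white base plate (90 x 380 x 12 mm). x to its back (away from the robot), y along the bar, z up. A flat steel bar, 10 mm thick in x and 20 mm high, top edge 190 mm up, runs along y over the origin between posts at y = +-176 mm (194 mm high). Dippers hang on it with their cups under the bar, stems in front.
- rail_mid (a point): Middle of the bar's top edge, 190 mm above the rack's origin; rack's axes. A white spring clip, 14 mm in x, 64 mm in y, rides on the bar here. In its middle an upright slot runs front to back, 10 mm wide, open on top, floor at the bar's top edge. The slot's place is NOT measured: it lies 4 to 13 mm to the left or to the right (y) of this point; the clip stays put under side loads below 20 N.
- block_top (a point): Over the rail's middle at the height of the clip's flat top, 19 mm above the bar's top edge. A hook off the slot rests on this flat. In the slot, spring balls stop a hook with its underside about 13 mm above the floor until pressed some 4 to 14 N beyond the dipper's weight (which is not enough); it then snaps to the floor. Fragile: never over 35 N between dipper and clip or bar.
- dipper: Orange-gripped dipper, 0.16 to 0.25 kg, stands upright on the bench. Origin: centre of the cup's underside; z up, x to its back; hung, its axes match the rack's. Steel cup 58 mm wide, 45 mm high. 7 mm wire stem up at x = -30 mm, then a level flat strap, 7 mm wide in y, square-edged, back over the cup's axis to x = 18 mm (164.5 to 169.5 mm up; it goes in the slot), then down behind the bar to its end 142.5 mm up.
- dipper_grip (a point): Centre of the orange grip block (16 mm in x, 20 mm in y, 48 mm high) on the cup's axis, 212 mm above the cup's underside, 42 mm above the top of the hook strap. Grip it from above with a finger in front and one behind (x), where the neighbours leave room. Axes as the dipper's.
- dipper_hook (a point): Underside of the orange dipper's hook strap on the cup's axis, 164.5 mm above the cup's underside. Home, it lies on the slot's floor at the height of rail_mid, over the bar (front to back within about 5 mm is good). Axes as the dipper's.
- left_hook (a point): Underside of the left (rail's +y side) neighbour's hook: same shape as the orange dipper but blue grip, 0.2 kg, hung over the bare bar about 75 mm from the rail's middle, its hook on the bar's top edge. Only its weight holds it: it rocks and slides when pushed, unhooks if lifted 22 mm. Axes as the orange dipper's.
- right_hook (a point): Underside of the right (rail's -y side) neighbour's hook: same shape as the orange dipper but blue grip, 0.2 kg, hung over the bare bar about 75 mm from the rail's middle, its hook on the bar's top edge. Only its weight holds it: it rocks and slides when pushed, unhooks if lifted 22 mm. Axes as the orange dipper's.
- jar_mid (a point): Centre of an amber glass jar with a white lid, 60 mm across, 60 mm high, loose bystander.
- beaker_mid (a point): Centre of a white porcelain beaker, 60 mm across, 62 mm high, loose bystander.
There are look-alikes about, which are no part of the job. What is shaped like the dipper but red or yellow is not meant.

How it is judged:
By the outcome, as a careful person would: the job done as asked, in the order asked, and still so for the second after the job is handed in, with the robot touching nothing.
It also fails if it takes over 61 s, if anything falls off the work surface, if the arm or the gripper's body presses on something with over 40 N, if the wrist force passes 120 N, or if a joint passes its speed limit or range.

## Robot

A 7-joint arm with a two-finger parallel gripper is mounted at the origin on the work surface. World frame = base frame: x ahead of the robot, y to its left, z up, the work surface at z = 0. Lengths are in m, angles in rad, forces in N, time in s.
With the tool pointing down it reaches from about 0.4 to 0.85 m from the base axis. Payload 4.5 kg.
Tool frame: the origin (TCP) lies on the centre line of the jaws, within the pads' length; the fingertips stand 14 mm ahead of it and the grasp point (between the pads) lies 5 mm behind it; y points along the fingers, z is the direction in which the jaws open and shut, and the axes are right-handed (so a half turn about y gives the same grasp; the last joint's range is limited). The gripper opens to 88 mm and grips with 3 to 60 N. Pads are 18 mm wide; open, the fingers measure 123 mm over their backs; the gripper's body (75 mm by 187 mm) begins 45 mm behind the grasp point.
Start: joints at [-1.091, 0.689, -0.195, 1.565, 0.157, 0.902, -0.215], TCP at [0.269, 0.564, 0.253] pointing down, gripper open.
Joint ranges: [-3.01, 3.01], [-0.46, 2.08], [-1.47, 1.51], [0.13, 2.56], [-1, 4.14], [0.04, 2.09], [-2.66, 2.66]. Speed limits (rad/s): [2.57, 2.57, 3.14, 3.14, 3.14, 3.14, 3.14].

## Interface

Orientations are given as a unit quaternion [x, y, z, w].
In Python, from plant import get_state, imaging, job gives the robot as it stands.
- The arm moves only by the tool send_rows, never from a script. Its argument "motion" is a list that holds one entry, the list of rows, each a list of 7 numbers: the turn, a rotation vector about the tool's x, y, z scaled (see below), then the shift along the tool's x, y, z scaled (see below), then the gripper's target within -1 to 1 (shut at 1, half-way at 0, fully open at -1). In form: [[[rx, ry, rz, tx, ty, tz, gripper], ...]]. A call has exactly 5 rows; each row shifts and turns the commanded pose from where the row before left it, along the tool's axes as they then stand; what a row does not reach is not made up. The controller multiplies each number of a shift by 0.02 m and each number of a turn by 0.08 rad. A row lasts 1/12 s, in which the tool goes at most 41.7 mm and 7.16 degrees, less where a joint would pass 70% of its speed; a pose out of reach is approached as far as the arm can. A call with a number of a shift or a turn outside -1 to 1 is refused whole. A call with a gripper value outside its range is refused whole. The fingers move at their own pace and stop on an object; "force" is the grip in N (left out, the last holds). Time passes only in rows, so rows that do not move let the fingers close, or fill a call up. It gives the time, the measured TCP pose, the force and the opening at its end, in the units of the state.
- get_state(): the state, without advancing time (a new reading comes with each control period).
- imaging.snapshot(name): name is "scene" or "side" or "wrist"; returns a dict with "img" (400x640x3 uint8, red, green, blue), "camera_matrix" (3x3 intrinsics, pixels), "dist_coeffs" ([k1, k2, p1, p2, k3] as OpenCV has them; the pictures are not rectified), "R" (3x3) and "t" (3): a world point X has camera coordinates R X + t; the wrist camera has in their place "hand_eye" (4x4, takes a point from camera to tool coordinates, whose origin is the TCP and whose axes are the tool frame's). Camera axes: x right, y down, z forward; pixel columns grow to the right and rows downward; lengths in m; the calibration is good to about 2 mm. A picture is of the moment at which its call begins: read the wrist's pose just before it. There is no depth.
- job.finish_job(): hands the job in, once; it reports no verdict.
The state is a dict: "clock": time; "q": joint angles; "qd": joint speeds; "joint_torque": joint torques, N m; "tool_pos": TCP position; "eef_rot": TCP orientation; "contact_force": force on the tool from outside, world axes, zero at the start; "moment": the same for the moment, N m; "opening": opening from 0.0 (shut) to 1.0 (fully open).
Only numpy, scipy, OpenCV 4.12 (cv2) and the standard library are available. Lean on these libraries where they do the work, as an engineer would, in place of code of your own. Each camera call takes 0.05 s, during which the arm holds its last target.

## Working session

There is one attempt and no reset: what is moved stays moved. The work goes in short steps, Python scripts to look and compute and a tool call to move; the robot and the scene stay as the last step left them, time stands still between calls to the robot, and variables do not carry over. Pictures are saved under pics/ and viewed, and the job is handed in when it is done.

Besides the shell and the picture viewer there is one more tool, called after "Emit:" in YAML: its name, and indented under it one key for each argument. send_rows: Moves the arm, as the interface text tells. Its arguments: {"type":"object","properties":{"motion":{"type":"array"},"force":{"type":"number"}},"required":["motion"]}

```bash
ls; mkdir -p pics; python3 - <<'E'
from plant import get_state, imaging
import cv2
s=get_state(); print({k:(v if not hasattr(v,'round') else v) for k,v in s.items()})
for n in ["scene","side","wrist"]:
    d=imaging.snapshot(n); cv2.imwrite(f"pics/{n}0.png",d["img"][:,:,::-1])
    print(n,{k:v.tolist() if hasattr(v,'tolist') else v for k,v in d.items() if k!="img"})
E
```

```text
pics
{'clock': 0.0, 'q': array([-1.09122901,  0.68999049, -0.19452816,  1.56635116,  0.15728227,
        0.90250116, -0.21507158]), 'qd': array([ 6.46795286e-04,  2.58035731e-04, -6.71697677e-04, -3.16527486e-04,
        4.53295254e-05, -9.46949497e-04,  1.17323350e-03]), 'joint_torque': array([ 9.20508573e-04, -5.27561152e+01, -1.26616392e+00, -1.53424573e+01,
       -5.25027502e-02,  6.54294287e-03,  1.67313101e-04]), 'tool_pos': array([0.26923672, 0.56335426, 0.25190441]), 'eef_rot': array([ 0.69027319, -0.15636793,  0.15615538, -0.68897568]), 'contact_force': array([ 0.07475806,  0.39781486, -0.20912783]), 'moment': array([0.03722183, 0.01095562, 0.02892773]), 'opening': 1.0009410347523742}
scene {'camera_matrix': [[471.2276754287355, 0.0, 320.1246341949856], [0.0, 471.2276754287355, 196.30374520823102], [0.0, 0.0, 1.0]], 'dist_coeffs': [-0.10516925791666085, 0.0, 0.0, 0.0, 0.0], 'R': [[0.4935257779730187, 0.8696156988155164, 0.014171903532260072], [0.470411624244804, -0.25319244975604055, -0.845344005220301], [-0.7315361988661203, 0.42386568599042773, -0.5340343340913316]], 't':
[... 330 characters left out ...]
[-0.15671246471440997, -0.45305661761805976, -0.8775995126682888], [0.28693003117725485, 0.8293684720202351, -0.4793945085495243]], 't': [-0.43596961780820453, 0.24334387452732903, 0.9415120133174162]}
wrist {'camera_matrix': [[279.7618437716907, 0.0, 317.6164063094569], [0.0, 279.7618437716907, 198.5898121297249], [0.0, 0.0, 1.0]], 'dist_coeffs': [0.0037711341509436692, 0.0, 0.0, 0.0, 0.0], 'hand_eye': [[0.00025958895220974773, 0.9664414897820721, 0.25688670545861525, -0.06562865197738173], [-0.0009379892183916101, -0.25688636578596485, 0.9664411597451251, -0.131180876952386], [0.9999995263947868, -0.0004918344080986991, 0.0008398268350906192, 0.00020648651317767275], [0.0, 0.0, 0.0, 1.0]]}
```

View pics/scene0.png

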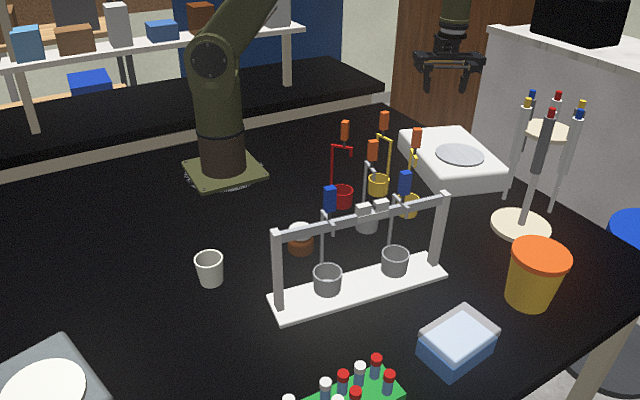

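View pics/side0.png

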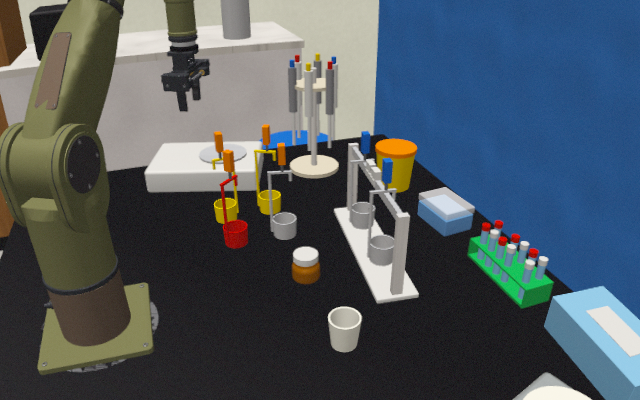

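View pics/wrist0.png

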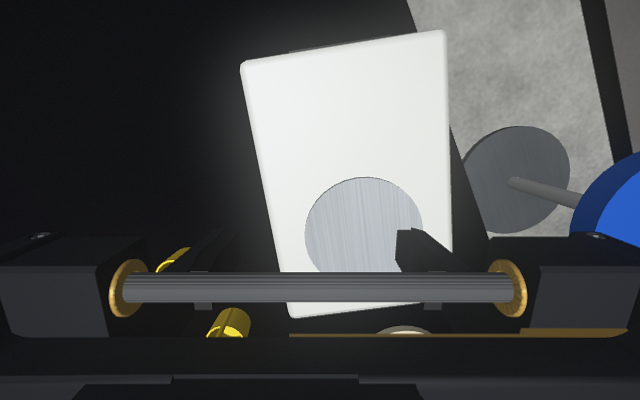

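The scene shows four orange-gripped dippers: one red, two yellow and one steel, and the steel one is the target. In the side view its cup is at about (285,226) and its grip at about (281,154). The rack is at right, with two blue grips and a clip. I'll zoom in to measure.

```bash
python3 - <<'E'
import cv2
a=cv2.imread("pics/scene0.png")[90:330,255:455]; cv2.imwrite("pics/scene0z.png",cv2.resize(a[:150],None,fx=4,fy=4,interpolation=cv2.INTER_CUBIC))
cv2.imwrite("pics/scene0zb.png",cv2.resize(a[90:],None,fx=4,fy=4,interpolation=cv2.INTER_CUBIC))
b=cv2.imread("pics/side0.png"); cv2.imwrite("pics/side0z.png",cv2.resize(b[120:250,200:360],None,fx=4.5,fy=4.5,interpolation=cv2.INTER_CUBIC))
cv2.imwrite("pics/side0zb.png",cv2.resize(b[120:300,320:430],None,fx=3.3,fy=3.3,interpolation=cv2.INTER_CUBIC))
E
```

```text
(no output)
```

View pics/scene0z.png

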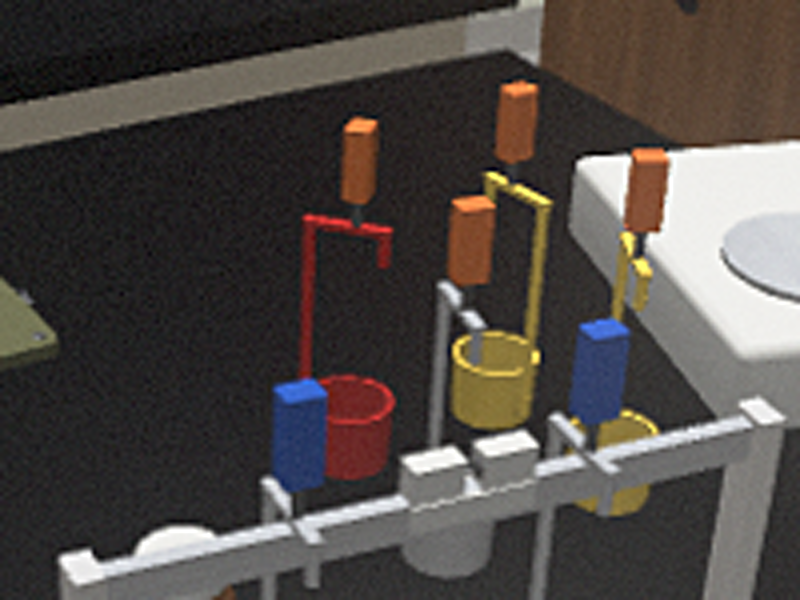

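View pics/scene0zb.png

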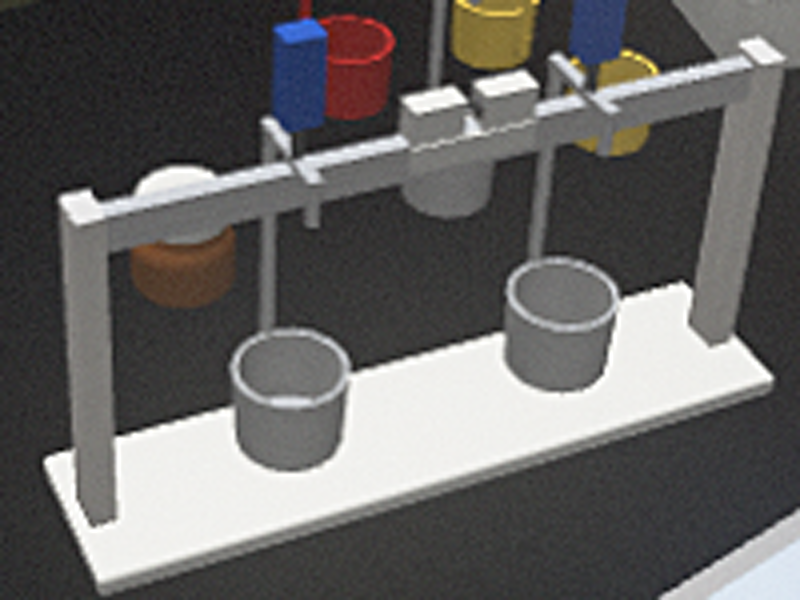

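View pics/side0z.png

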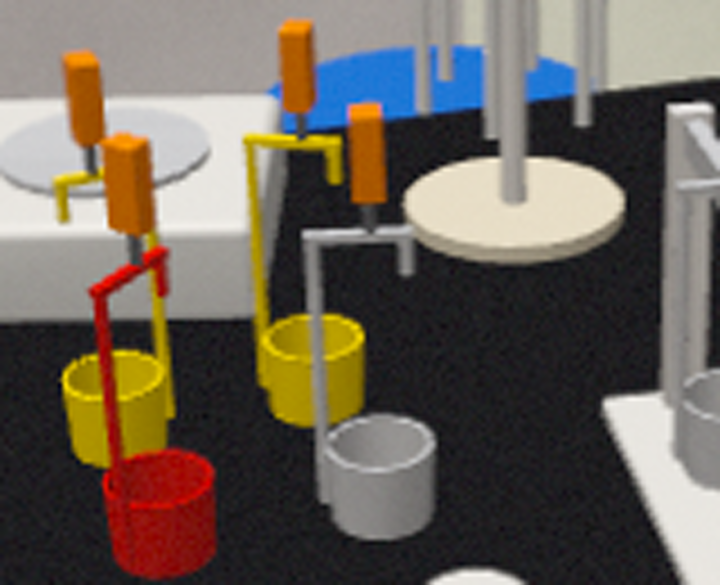

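View pics/side0zb.png

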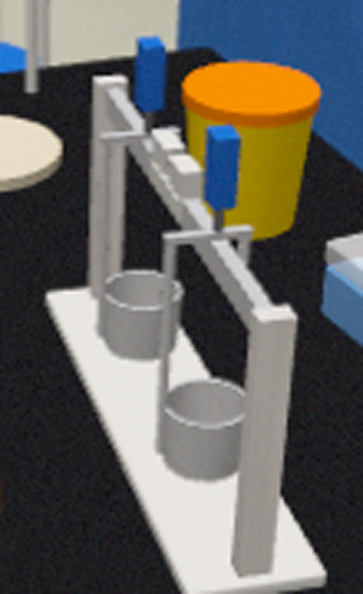

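```bash
cat > h.py <<'E'
import numpy as np, cv2, json
from scipy.optimize import least_squares
from scipy.spatial.transform import Rotation as Rr
CAM={}
CAM['scene']=dict(K=np.array([[471.2276754287355,0,320.1246341949856],[0,471.2276754287355,196.30374520823102],[0,0,1]]),D=np.array([-0.10516925791666085,0,0,0,0]),
R=np.array([[0.4935257779730187,0.8696156988155164,0.014171903532260072],[0.470411624244804,-0.25319244975604055,-0.845344005220301],[-0.7315361988661203,0.42386568599042773,-0.5340343340913316]]),t=np.array([-0.2816621669817159,-0.07420061896172561,1.3820528195119899]))
CAM['side']=dict(K=np.array([[507.8042641028399,0,322.924625656408],[0,507.8042641028399,200.43256341759522],[0,0,1]]),D=np.array([-0.13673678426326355,0,0,0,0]),
R=np.array([[0.945046221415521,-0.32693675053640514,2.3172011496280166e-05],[-0.15671246471440997,-0.45305661761805976,-0.8775995126682888],[0.28693003117725485,0.8293684720202351,-0.4793945085495243]]),t=np.array([-0.43596961780820453,0.24334387452732903,0.9415120133174162]))
def proj(c,P):
    c=CAM[c]; return cv2.projectPoints(np.atleast_2d(P).astype(float),cv2.Rodrigues(c['R'])[0],c['t'],c['K'],c['D'])[0][:,0]
def tri(obs):
    f=lambda X:np.concatenate([proj(c,X)[0]-p for c,p in obs])
    r=least_squares(f,[.55,.1,.15]); return r.x,np.abs(r.fun).max()
def onz(c,p,z):
    c=CAM[c]; n=cv2.undistortPoints(np.array([[p]],float),c['K'],c['D'])[0,0]
    d=c['R'].T@np.r_[n,1]; o=-c['R'].T@c['t']; return o+d*(z-o[2])/d[2]
def fit(obs,x0,fixz=0.):
    def pts(v):
        return lambda P:np.array([v[0],v[1],fixz])+Rr.from_euler('z',v[2]).apply(P)
    f=lambda v:np.concatenate([proj(c,pts(v)(np.array(P)))[0]-p for c,P,p in obs])
    r=least_squares(f,x0,loss='soft_l1'); return r.x,f(r.x).reshape(-1,2)
E
cat > m1.py <<'E'
from h import *
Z=lambda o,s:(lambda u,v:np.array([o[0]+(u+.5)/s-.5,o[1]+(v+.5)/s-.5]))
a=Z((255,90),4);b=Z((255,180),4);c=Z((200,120),4.5);d=Z((320,120),3.3)
m=1e-3
rack=[('scene',(-.045,-.19,.012),b(45,462)),('scene',(.045,-.19,.012),b(102,577)),('scene',(.045,.19,.012),b(772,378)),('scene',(-.045,.19,.012),b(685,283)),
('scene',(0,-.176,.194),b(84,206)),('scene',(0,.176,.194),b(762,52)),('side',(0,-.176,.194),d(275,314)),('side',(0,.176,.194),d(110,81)),('side',(-.045,.19,.012),d(47,297)),('side',(.045,-.19,.012),d(325,577))]
v,r=fit(rack,[.6,.0,0]);print('rack',v.round(4),'\n',r.round(1).tolist())
dip=[('scene',(0,0,.212),a(471,240)),('scene',(0,0,.236),a(474,203)),('side',(0,0,.212),c(367,153)),('side',(-.0335,0,.1695),c(306,236)),('side',(.018,0,.1695),c(410,230)),('side',(0,0,.0),c(382,517)),('scene',(-.0335,0,.1695),a(443,286)),('scene',(.018,0,.1695),a(480,318)),('side',(.018,0,.1425),c(406,274))]
w,r=fit(dip,[.5,.1,0]);print('dip',w.round(4),'\n',r.round(1).tolist())
T=lambda v,P:np.array([v[0],v[1],0])+Rr.from_euler('z',v[2]).apply(P)
inv=lambda v,X:Rr.from_euler('z',-v[2]).apply(X-np.array([v[0],v[1],0]))
for n,s,e in (('L',a(600,370),d(150,75)),('R',a(300,434),d(222,168))):
    X,q=tri([('scene',s),('side',e)]); print(n,X.round(4),q.round(2),inv(v,X).round(4))
# slot: gap between top-back edges
for n,p in (('blk1 back top right',a(466,455)),('blk2 back top left',a(483,463))): pass
for n,p in (('slotfloor back?',a(471,490)),('blkR rightfronttop',a(465,478)),('blkL',a(484,470))): print(n)
for n,s,e in (('jar lid',b(183,190),None),): print(n,onz('scene',s,.06).round(3))
print('beaker',onz('scene',(209,256),.062).round(3), onz('side',(344,316),.062).round(3),'jar',onz('side',(306,256),.06).round(3))
for n,s in (('red',(359,165)),('yel1',(517,122)),('yel2',(646,190))): print(n,onz('scene',a(*s),.212).round(3))
print('othersside',[onz('side',c(*s),.212).round(3).tolist() for s in ((128,185),(297,68),(83,100))])
# clip outline predicted in scene zoom: rail coords y for pixel along top edge z=.209,x=+.007
for p in ((410,490),(467,478),(485,470),(538,455)):
    print(p,inv(v,onz('scene',a(*p),.209)).round(4))
E
python3 m1.py
python3 - <<'E'
import cv2
a=cv2.imread("pics/scene0.png"); cv2.imwrite("pics/clip0.png",cv2.resize(a[192:232,345:400],None,fx=14,fy=14,interpolation=cv2.INTER_CUBIC))
E
```

```text
rack [ 0.6041  0.0758 -0.1228] 
 [[-0.8, -1.4], [-0.7, 1.5], [1.6, 0.1], [0.2, -0.6], [-0.4, 0.5], [-0.0, -0.0], [-0.5, 0.0], [0.0, -0.5], [-0.8, -1.9], [0.6, -0.9]]
dip [ 0.4341  0.2072 -0.1758] 
 [[0.1, 0.7], [0.2, 0.1], [0.1, 0.2], [-0.3, -0.1], [-0.9, -0.3], [0.1, -0.7], [-0.3, -0.6], [-0.1, 1.8], [0.3, 0.5]]
L [0.613 0.152 0.238] 0.47 [-0.0005  0.0768  0.238 ]
R [0.5949 0.0011 0.2385] 0.38 [ 0.     -0.0752  0.2385]
slotfloor back?
blkR rightfronttop
blkL
jar lid [0.428 0.03  0.06 ]
beaker [ 0.43  -0.183  0.062] [ 0.437 -0.183  0.062] jar [0.43  0.018 0.06 ]
red [0.317 0.207 0.212]
yel1 [0.308 0.331 0.212]
yel2 [0.425 0.339 0.212]
othersside [[0.314, 0.209, 0.212], [0.428, 0.334, 0.212], [0.31, 0.327, 0.212]]
(410, 490) [ 0.0172 -0.0283  0.209 ]
(467, 478) [ 0.018 -0.     0.209]
(485, 470) [0.0152 0.0106 0.209 ]
(538, 455) [0.0131 0.0394 0.209 ]
```

View pics/clip0.png

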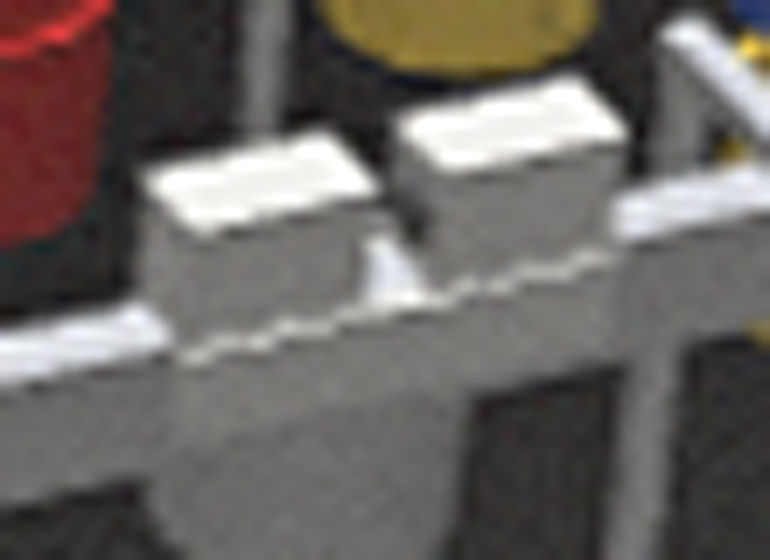

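```bash
cat > m2.py <<'E'
from m1 import *
e=Z((345,192),14)
cl=[((-7,-32),(145,185)),((7,-32),(205,235)),((7,-5),(375,192)),((-7,-5),(325,133)),((-7,5),(397,127)),((7,5),(445,170)),((7,32),(628,135)),((-7,32),(575,77))]
print('---')
for (x,y),p in cl:
    for z in (.209,): print((x,y),(inv(v,onz('scene',e(*p),z))*1e3).round(1))
f=lambda s:np.concatenate([proj('scene',T(v,[x*m+s[1],y*m+s[0],.209]))[0]-e(*p) for (x,y),p in cl])
r=least_squares(f,[0,0]);print(r.x,r.fun.round(1))
E
python3 m2.py | sed -n '/---/,$p'
```

```text
---
(-7, -32) [ -5.8 -21.4 209. ]
(7, -32) [  7.6 -19.4 209. ]
(7, -5) [  6.7   5.8 209. ]
(-7, -5) [ -8.3   6.3 209. ]
(-7, 5) [ -6.2  15.9 209. ]
(7, 5) [  5.4  16.8 209. ]
(7, 32) [  6.7  43.6 209. ]
(-7, 32) [ -8.4  44.  209. ]
[ 0.01143116 -0.00028276] [ 0.1 -0.5 -0.8 -0.1  0.3 -0.1  0.3  0.3 -0.  -0.4  0.2  0.4 -0.1  0.
  0.   0.4]
```

```bash
cat > plan.py <<'E'
import sys
from h import *
from plant import get_state
def plan(pos,yaw,sgn=None):
    s=get_state(); R0=Rr.from_quat(s['eef_rot']); M=R0.as_matrix()
    X=np.array([np.cos(yaw),np.sin(yaw),0]); y=np.array([0,0,-1.]); z=X if M[:,2]@X>0 else -X
    Rt=Rr.from_matrix(np.c_[np.cross(y,z),y,z])
    rv=(R0.inv()*Rt).as_rotvec()
    d=np.array(pos)-s['tool_pos']
    print('t',round(s['clock'],3),'pos',s['tool_pos'].round(4),'F',s['contact_force'].round(2),'M',s['moment'].round(2),'open',round(s['opening'],3))
    print('tool z axis',M[:,2].round(3),'y',M[:,1].round(3))
    print('turn units',(rv/.08).round(3),'| world d',d.round(4),'| shift units in present axes',(M.T@d/.02).round(3),'in target axes',(Rt.as_matrix().T@d/.02).round(3))
if __name__=='__main__':
    a=[float(x) for x in sys.argv[1:]]; plan(a[:3],a[3])
E
python3 plan.py 0.4341 0.2072 0.285 -0.1758
```

```text
t 0.15 pos [0.2693 0.5635 0.2521] F [ 0.49 -0.12  0.4 ] M [-0.02  0.01 -0.06] open 1.0
tool z axis [ 0.431  0.902 -0.001] y [-0.    -0.001 -1.   ]
turn units [1.4000e-02 1.6261e+01 1.2000e-02] | world d [ 0.1648 -0.3563  0.0329] | shift units in present axes [ 15.114  -1.626 -12.526] in target axes [16.1   -1.644 11.228]
```

Emit:
send_rows:
  motion:
    - [[0,1,0,0,-0.33,0,-1],[0,1,0,0,-0.33,0,-1],[0,1,0,0,-0.33,0,-1],[0,1,0,0,-0.33,0,-1],[0,1,0,0,-0.33,0,-1]]

```text
clock: 0.57
tool_pos: [0.2693, 0.5637, 0.2857]
eef_rot: [0.645, -0.291, 0.291, -0.644]
contact_force: [-0.3, -0.5, -0.6]
opening: 1.001
```

Emit:
send_rows:
  motion:
    - [[0,1,0,0,0,0,-1],[0,1,0,0,0,0,-1],[0,1,0,0,0,0,-1],[0,1,0,0,0,0,-1],[0,1,0,0,0,0,-1]]

```text
clock: 0.98
tool_pos: [0.2693, 0.5637, 0.2854]
eef_rot: [0.574, -0.414, 0.414, -0.573]
contact_force: [0.5, -0.4, -0.1]
opening: 0.997
```

Emit:
send_rows:
  motion:
    - [[0,1,0,0,0,0,-1],[0,1,0,0,0,0,-1],[0,1,0,0,0,0,-1],[0,1,0,0,0,0,-1],[0,1,0,0,0,0,-1]]

```text
clock: 1.4
tool_pos: [0.2693, 0.5637, 0.2854]
eef_rot: [0.48, -0.519, 0.519, -0.48]
contact_force: [0.0, 0.3, 0.5]
opening: 1.001
```

Emit:
send_rows:
  motion:
    - [[0,1,0,0,0,0,-1],[0,0.26,0,0,0,0,-1],[0,0,0,0.5,0,0.4,-1],[0,0,0,1,0,0.7,-1],[0,0,0,1,0,0.7,-1]]

```text
clock: 1.82
tool_pos: [0.2963, 0.5073, 0.2854]
eef_rot: [0.455, -0.541, 0.541, -0.455]
contact_force: [0.8, -0.4, 0.1]
opening: 0.999
```

```bash
python3 plan.py 0.4341 0.2072 0.285 -0.1758
```

```text
t 1.817 pos [0.2963 0.5073 0.2854] F [ 0.83 -0.37  0.15] M [-0.09  0.03 -0.02] open 0.999
tool z axis [ 0.985 -0.171  0.   ] y [ 0.    -0.001 -1.   ]
turn units [-0.001  0.048  0.007] | world d [ 0.1378 -0.3001 -0.0004] | shift units in present axes [13.604  0.027  9.357] in target axes [13.569  0.018  9.409]
```

Emit:
send_rows:
  motion:
    - [[0,0,0,1,0,0.7,-1],[0,0,0,1,0,0.7,-1],[0,0,0,1,0,0.7,-1],[0,0,0,1,0,0.7,-1],[0,0,0,1,0,0.7,-1]]

```text
clock: 2.23
tool_pos: [0.3483, 0.3954, 0.2858]
eef_rot: [0.455, -0.541, 0.542, -0.455]
contact_force: [1.4, -0.1, 0.3]
opening: 0.999
```

Emit:
send_rows:
  motion:
    - [[0,0,0,1,0,0.7,-1],[0,0,0,1,0,0.7,-1],[0,0,0,1,0,0.7,-1],[0,0,0,1,0,0.6,-1],[0,0,0,0,0,0,-1]]

```text
clock: 2.65
tool_pos: [0.3889, 0.3029, 0.2859]
eef_rot: [0.453, -0.542, 0.545, -0.452]
contact_force: [-0.9, -0.5, -0.8]
opening: 0.999
```

```bash
python3 plan.py 0.4341 0.2072 0.285 -0.1758; python3 - <<'E'
from plant import *
import cv2
for n in ['wrist']:
    d=imaging.snapshot(n); cv2.imwrite(f"pics/{n}1.png",d["img"][:,:,::-1])
E
```

```text
t 2.65 pos [0.3889 0.3029 0.2859] F [-0.86 -0.46 -0.83] M [-0.05  0.14  0.  ] open 0.999
tool z axis [ 0.983 -0.181  0.001] y [ 0.001 -0.004 -1.   ]
turn units [-0.018 -0.08   0.046] | world d [ 0.0452 -0.0957 -0.0009] | shift units in present axes [4.298 0.067 3.088] in target axes [4.317 0.046 3.061]
```

View pics/wrist1.png

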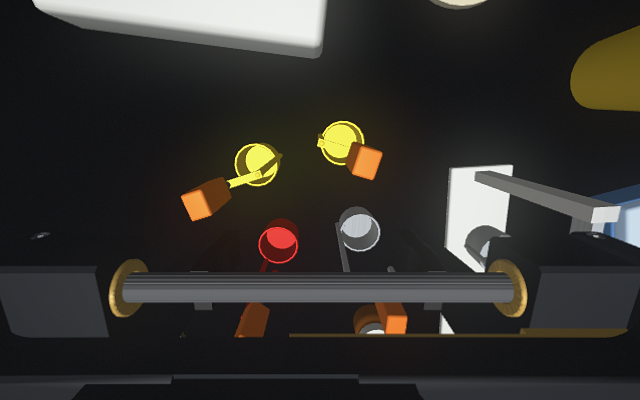

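Emit:
send_rows:
  motion:
    - [[0,0,0,1,0,0.7,-1],[0,0,0,1,0,0.7,-1],[0,0,0,1,0,0.7,-1],[0,-0.05,0,0.9,0,0.7,-1],[0,0,0,0.3,0,0.2,-1]]

```text
clock: 3.12
tool_pos: [0.4324, 0.2134, 0.2859]
eef_rot: [0.455, -0.541, 0.542, -0.455]
contact_force: [0.6, 0.1, 0.4]
opening: 0.999
```

```bash
python3 plan.py 0.4341 0.2072 0.285 -0.1758; python3 - <<'E'
from plant import *
import cv2
for n in ['wrist','side','scene']:
    d=imaging.snapshot(n); cv2.imwrite(f"pics/{n}2.png",d["img"][:,:,::-1])
a=cv2.imread("pics/side2.png"); cv2.imwrite("pics/side2z.png",cv2.resize(a[80:250,200:380],None,fx=4,fy=3.5))
E
```

```text
t 3.117 pos [0.4324 0.2134 0.2859] F [0.58 0.14 0.44] M [-0.1   0.07 -0.02] open 0.999
tool z axis [ 0.985 -0.173  0.001] y [ 0.001 -0.001 -1.   ]
turn units [-0.015  0.018  0.013] | world d [ 0.0017 -0.0062 -0.0009] | shift units in present axes [0.288 0.044 0.137] in target axes [0.288 0.044 0.137]
```

View pics/wrist2.png

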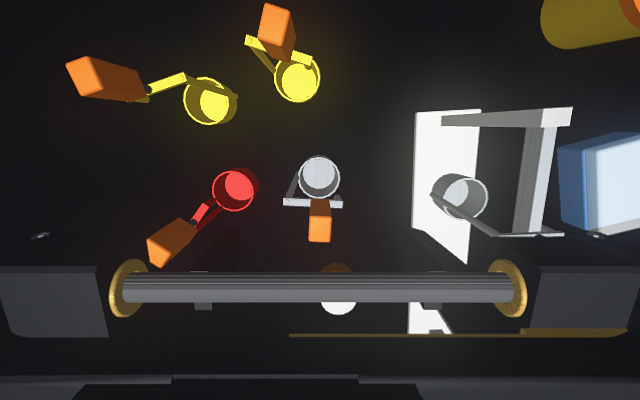

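View pics/side2z.png

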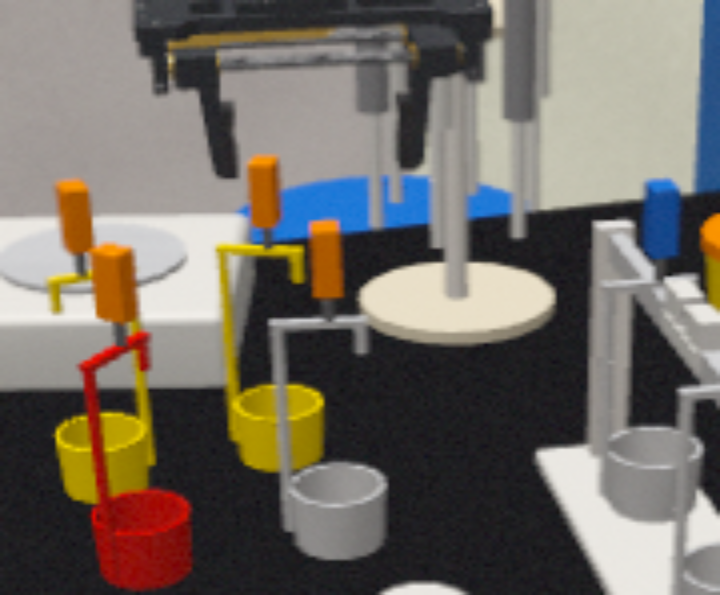

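View pics/scene2.png

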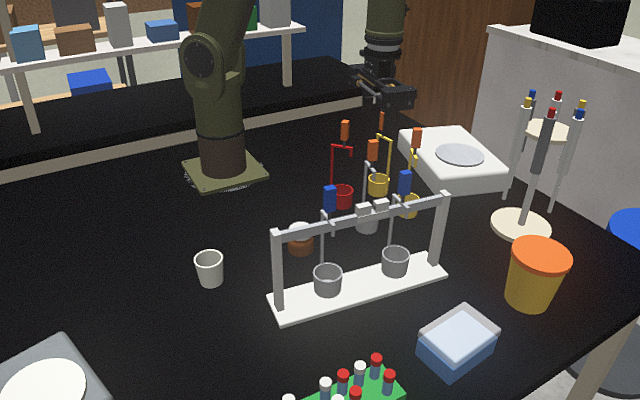

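```bash
cat > wr.py <<'E'
from h import *
K=np.array([[279.7618437716907,0,317.6164063094569],[0,279.7618437716907,198.5898121297249],[0,0,1]])
H=np.array([[0.00025958895220974773,0.9664414897820721,0.25688670545861525,-0.06562865197738173],[-0.0009379892183916101,-0.25688636578596485,0.9664411597451251,-0.131180876952386],[0.9999995263947868,-0.0004918344080986991,0.0008398268350906192,0.00020648651317767275],[0,0,0,1]])
def wproj(P,s):
    M=Rr.from_quat(s['eef_rot']).as_matrix(); pt=(np.atleast_2d(P)-s['tool_pos'])@M
    pc=(pt-H[:3,3])@H[:3,:3]; return pc[:,:2]/pc[:,2:]*280+K[:2,2]
def wonz(p,z,s):
    M=Rr.from_quat(s['eef_rot']).as_matrix(); r=np.r_[(np.array(p)-K[:2,2])/279.76,1]
    d=M@(H[:3,:3]@r); o=M@H[:3,3]+s['tool_pos']; return o+d*(z-o[2])/d[2]
E
python3 - <<'E'
from wr import *
from plant import get_state
s=get_state(); w=[0.4341,0.2072,-.1758]
T=lambda v,P:np.array([v[0],v[1],0])+Rr.from_euler('z',v[2]).apply(P)
for n,P in dict(top=[[x,y,.236] for x in(-.008,.008) for y in(-.01,.01)],strapf=[[-.0335,0,.1695],[.018,0,.1695]],cupc=[[0,0,0],[0,0,.045]]).items(): print(n,wproj(T(w,np.array(P)),s).round(1).tolist())
import cv2
a=cv2.imread("pics/wrist2.png"); cv2.imwrite("pics/wrist2z.png",cv2.resize(a[140:260,260:370],None,fx=5,fy=5,interpolation=cv2.INTER_CUBIC))
E
```

```text
top [[312.7, 249.2], [312.7, 222.3], [335.5, 249.3], [336.1, 222.4]]
strapf [[286.3, 208.1], [342.1, 208.3]]
cupc [[320.6, 175.7], [321.0, 181.6]]
```

View pics/wrist2z.png

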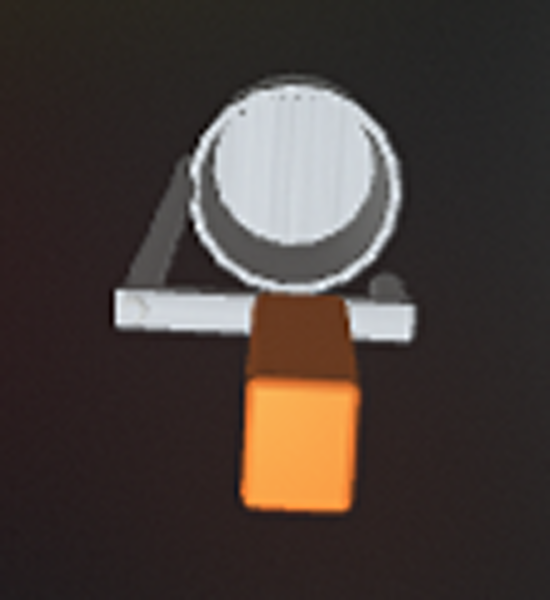

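```bash
cat > m3.py <<'E'
from wr import *
from plant import get_state
s=get_state()
z=lambda u,v:np.array([260+(u+.5)/5-.5,140+(v+.5)/5-.5])
ob=[((-.008,.01,.236),(247,380)),((.008,.01,.236),(359,380)),((.008,-.01,.236),(353,512)),((-.008,-.01,.236),(242,509)),
((-.0335,.0035,.1695),(115,290)),((-.0335,-.0035,.1695),(115,328)),((.018,.0035,.1695),(413,303)),((.018,-.0035,.1695),(413,340)),((0,0,.045),(295,187)),((0,0,0.002),(295,164))]
T=lambda v,P:np.array([v[0],v[1],0])+Rr.from_euler('z',v[2]).apply(P)
f=lambda v:np.concatenate([wproj(T(v,P),s)[0]-z(*p) for P,p in ob])
r=least_squares(f,[.434,.207,-.17],loss='soft_l1'); print(r.x.round(4),f(r.x).reshape(-1,2).round(1).tolist())
E
python3 m3.py; python3 plan.py 0.4341 0.2072 0.285 -0.1758|head -1
```

```text
[ 0.4321  0.2129 -0.2113] [[-0.2, -1.0], [1.0, -0.1], [0.6, 0.8], [-0.1, 0.5], [0.3, 0.1], [0.2, -0.2], [-3.0, -0.4], [-3.5, -0.4], [0.2, 0.8], [0.0, 0.1]]
t 3.267 pos [0.4308 0.2171 0.2857] F [0.77 0.65 0.62] M [-0.05  0.09 -0.01] open 0.998
```

Emit:
send_rows:
  motion:
    - [[0,0.2,0,0.4,0.0,0.15,-1],[0,0.2,0,0,0,0,-1],[0,0,0,0,0,0,-1],[0,0,0,0,0,0,-1],[0,0,0,0,0,0,-1]]

```text
clock: 3.68
tool_pos: [0.4325, 0.2086, 0.2857]
eef_rot: [-0.447, 0.548, -0.548, 0.447]
contact_force: [0.2, 0.2, 0.2]
opening: 1.0
```

```bash
python3 - <<'E'
from plant import *
import cv2,json
s=get_state(); json.dump({k:list(s[k]) for k in('tool_pos','eef_rot')},open('s3.json','w')); print(s['clock'],s['tool_pos'],s['qd'].round(3))
d=imaging.snapshot('wrist')["img"][:,:,::-1]; cv2.imwrite("pics/wrist3.png",d); cv2.imwrite("pics/wrist3z.png",cv2.resize(d[140:270,260:370],None,fx=5,fy=4.6,interpolation=cv2.INTER_CUBIC))
print(get_state()['tool_pos'])
E
```

```text
3.6833 [0.43254507 0.20859465 0.28569386] [ 0.004  0.    -0.     0.     0.001  0.001  0.   ]
[0.4325794  0.20848228 0.28570342]
```

View pics/wrist3z.png

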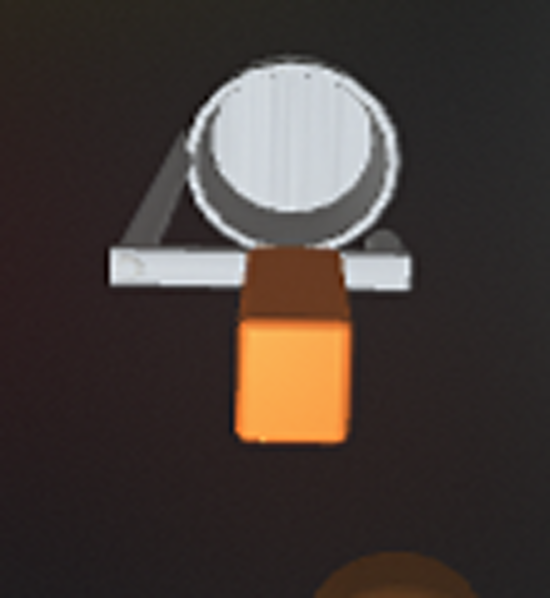

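```bash
cat > m4.py <<'E'
from wr import *
import json
s={k:np.array(v) for k,v in json.load(open('s3.json')).items()}
z=lambda u,v:np.array([260+(u+.5)/5-.5,140+(v+.5)/4.6-.5])
ob=[((-.008,.01,.236),(239,320)),((.008,.01,.236),(352,320)),((.008,-.01,.236),(347,442)),((-.008,-.01,.236),(236,441)),
((-.0335,.0035,.1695),(110,248)),((-.0335,-.0035,.1695),(110,285)),((.0215,.0035,.1695),(410,254)),((.0215,-.0035,.1695),(410,290)),((0,0,.045),(292,154)),((0,0,0.002),(291,134))]
T=lambda v,P:np.array([v[0],v[1],0])+Rr.from_euler('z',v[2]).apply(P)
f=lambda v:np.concatenate([wproj(T(v,P),s)[0]-z(*p) for P,p in ob])
r=least_squares(f,[.434,.207,-.17],loss='soft_l1'); print(r.x.round(4),f(r.x).reshape(-1,2).round(1).tolist())
E
python3 m4.py; python3 plan.py 0.4335 0.2080 0.207 -0.19
```

```text
[ 0.4335  0.2089 -0.2215] [[-0.6, -0.7], [0.5, -0.3], [0.6, 0.8], [-0.2, 0.6], [-0.2, 0.0], [-0.1, -0.6], [0.2, -0.2], [-0.1, -0.6], [-0.1, 1.3], [0.0, 0.6]]
t 3.733 pos [0.4326 0.2085 0.2857] F [-0.1  -0.93  0.44] M [-0.04  0.07  0.01] open 1.003
tool z axis [ 0.98  -0.201 -0.   ] y [-0.  0. -1.]
turn units [ 0.001 -0.158 -0.003] | world d [ 0.0009 -0.0005 -0.0787] | shift units in present axes [0.015 3.935 0.05 ] in target axes [0.015 3.935 0.05 ]
```

Emit:
send_rows:
  motion:
    - [[0,0.15,0,0,0.8,0.04,-1],[0,0,0,0,0.8,0,-1],[0,0,0,0,0.8,0,-1],[0,0,0,0,0.8,0,-1],[0,0,0,0,0.73,0,-1]]

```text
clock: 4.15
tool_pos: [0.4335, 0.2081, 0.2063]
eef_rot: [-0.443, 0.551, -0.551, 0.443]
contact_force: [0.1, 0.5, -0.4]
opening: 1.005
```

Emit:
send_rows:
  motion:
    - [[0,0,0,0,0,0,-1],[0,0,0,0,0,0,-0.5],[0,0,0,0,0,0,-0.2],[0,0,0,0,0,0,0],[0,0,0,0,0,0,0.2]]
  force: 10

```text
clock: 4.57
tool_pos: [0.4341, 0.208, 0.208]
eef_rot: [0.443, -0.551, 0.551, -0.444]
contact_force: [-0.1, 0.2, 0.2]
opening: 0.719
```

```bash
python3 plan.py 0.4335 0.2082 0.207 -0.215;  python3 - <<'E'
from plant import *
import cv2,json
d=imaging.snapshot('side')["img"][:,:,::-1]; cv2.imwrite("pics/side4z.png",cv2.resize(d[80:250,200:360],None,fx=4,fy=3.5,interpolation=cv2.INTER_CUBIC))
E
```

```text
t 4.567 pos [0.4341 0.208  0.208 ] F [-0.07  0.21  0.22] M [-0.04  0.09 -0.03] open 0.719
tool z axis [ 0.977 -0.214  0.001] y [ 0.002  0.001 -1.   ]
turn units [-0.017 -0.01  -0.016] | world d [-0.0006  0.0002 -0.001 ] | shift units in present axes [-0.001  0.049 -0.03 ] in target axes [-0.001  0.049 -0.03 ]
```

View pics/side4z.png

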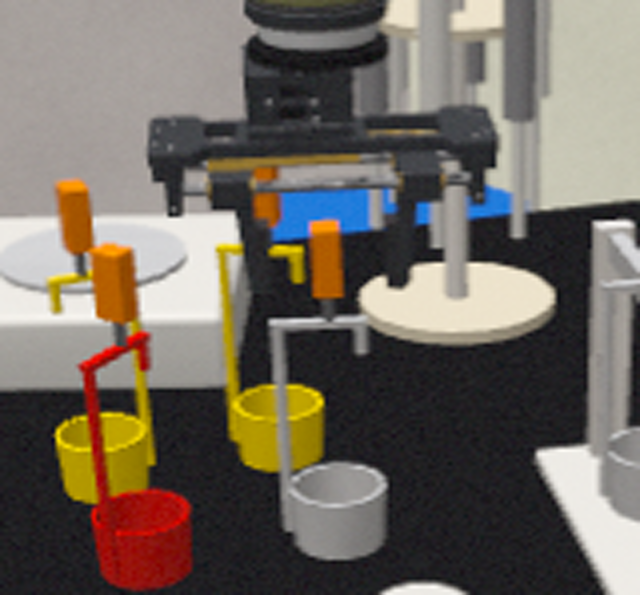

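The side view shows the fingers in front of and behind the orange grip (325,260 in the zoom), centred and clear of the red and yellow look-alikes. I'll close now.

Emit:
send_rows:
  motion:
    - [[0,0,0,0,0.04,0,0.5],[0,0,0,0,0,0,0.7],[0,0,0,0,0,0,1],[0,0,0,0,0,0,1],[0,0,0,0,0,0,1]]
  force: 10

```text
clock: 5.03
tool_pos: [0.4336, 0.2078, 0.2063]
eef_rot: [-0.443, 0.551, -0.551, 0.443]
contact_force: [-0.2, 0.7, -0.6]
opening: 0.3
```

Emit:
send_rows:
  motion:
    - [[0,0,0,0,0,0,1],[0,0,0,0,0,0,1],[0,0,0,0,0,0,1],[0,0,0,0,0,0,1],[0,0,0,0,0,0,1]]
  force: 35

```text
clock: 5.45
tool_pos: [0.4335, 0.2077, 0.2063]
eef_rot: [-0.443, 0.551, -0.551, 0.443]
contact_force: [-0.3, 0.7, -0.4]
opening: 0.181
```

```bash
python3 plan.py 0.4335 0.2082 0.307 -0.215
```

```text
t 5.45 pos [0.4335 0.2077 0.2063] F [-0.28  0.68 -0.39] M [-0.1   0.17 -0.06] open 0.181
tool z axis [ 0.977 -0.214 -0.   ] y [-0. -0. -1.]
turn units [ 0.002 -0.01   0.001] | world d [0.     0.0005 0.1007] | shift units in present axes [-2.300e-02 -5.037e+00 -5.000e-03] in target axes [-2.300e-02 -5.037e+00 -4.000e-03]
```

Emit:
send_rows:
  motion:
    - [[0,0,0,0,-0.3,0,1],[0,0,0,0,-0.8,0,1],[0,0,0,0,-1,0,1],[0,0,0,0,-1,0,1],[0,0,0,0,-1,0,1]]

```text
clock: 5.87
tool_pos: [0.4333, 0.2075, 0.2894]
eef_rot: [-0.443, 0.551, -0.551, 0.443]
contact_force: [0.7, -0.0, -2.7]
opening: 0.178
```

Emit:
send_rows:
  motion:
    - [[0,-0.6,0,0,-0.6,0,1],[0,-0.56,0,0,-0.2,0,1],[0,0,0,0,0,0,1],[0,0,0,0,0,0,1],[0,0,0,0,0,0,1]]

```text
clock: 6.28
tool_pos: [0.4331, 0.2075, 0.3039]
eef_rot: [-0.468, 0.53, -0.53, 0.468]
contact_force: [-0.3, -0.0, -2.2]
opening: 0.179
```

```bash
python3 plan.py 0.5162 0.0981 0.301 -0.1228;  python3 - <<'E'
from plant import *
import cv2,json
d=imaging.snapshot('side')["img"][:,:,::-1]; cv2.imwrite("pics/side5z.png",cv2.resize(d[50:250,200:430],None,fx=3.4,fy=3,interpolation=cv2.INTER_CUBIC))
E
```

```text
t 6.283 pos [0.4331 0.2075 0.3039] F [-0.25 -0.01 -2.17] M [-0.05  0.03 -0.  ] open 0.179
tool z axis [ 0.992 -0.124 -0.001] y [-0.001 -0.001 -1.   ]
turn units [ 0.012 -0.017  0.008] | world d [ 0.0831 -0.1094 -0.0029] | shift units in present axes [4.913 0.144 4.799] in target axes [4.92  0.145 4.792]
```

View pics/side5z.png

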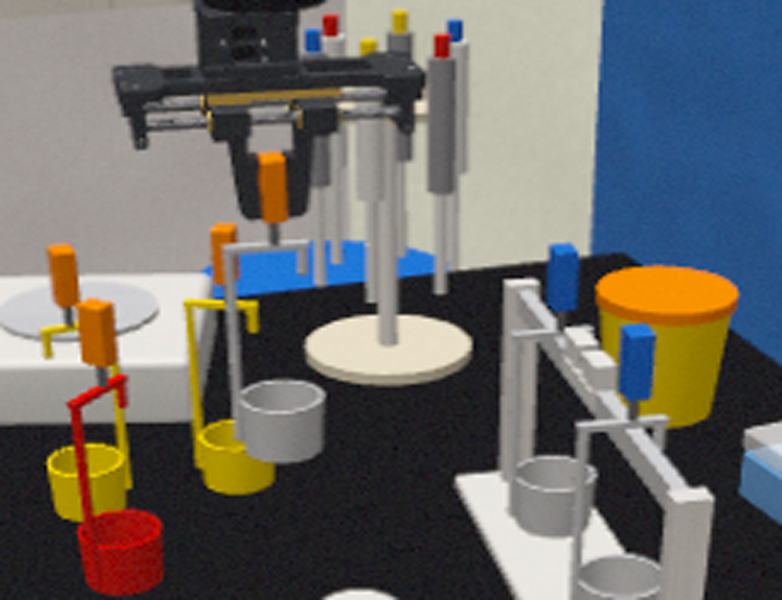

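The dipper is lifted and upright in the jaws, with about 2.2 N of weight. Next I move it to in front of the rail.

Emit:
send_rows:
  motion:
    - [[0,0,0,0.5,0,0.5,1],[0,0,0,0.9,0,0.9,1],[0,0,0,1,0,1,1],[0,0,0,1,0,1,1],[0,0,0,0.9,0,0.8,1]]

```text
clock: 6.75
tool_pos: [0.5072, 0.1104, 0.3037]
eef_rot: [0.468, -0.53, 0.53, -0.468]
contact_force: [0.9, 0.2, -2.0]
opening: 0.177
```

Emit:
send_rows:
  motion:
    - [[0,0,0,0.5,0.08,0.5,1],[0,0,0,0.12,0,0.1,1],[0,0,0,0,0,0,1],[0,0,0,0,0,0,1],[0,0,0,0,0,0,1]]

```text
clock: 7.17
tool_pos: [0.5158, 0.0999, 0.3025]
eef_rot: [-0.469, 0.53, -0.529, 0.469]
contact_force: [-0.1, 0.5, -1.5]
opening: 0.175
```

```bash
python3 plan.py 0.5162 0.0981 0.301 -0.1228;  python3 - <<'E'
from plant import *
import cv2,json
s=get_state(); json.dump({k:list(s[k]) for k in('tool_pos','eef_rot')},open('s6.json','w')); print(s['qd'].round(3))
for n in ('wrist','side','scene'):
    d=imaging.snapshot(n)["img"][:,:,::-1]; cv2.imwrite(f"pics/{n}6.png",d)
    if n!='wrist': cv2.imwrite(f"pics/{n}6z.png",cv2.resize(d[50:300,240:450] if n=='side' else d[70:320,250:470],None,fx=3.4,fy=2.4 if 0 else 2.4*1,interpolation=cv2.INTER_CUBIC) if 0 else cv2.resize(d[50:250,250:450] if n=='side' else d[70:270,260:460],None,fx=3,fy=3,interpolation=cv2.INTER_CUBIC))
E
```

```text
t 7.167 pos [0.5158 0.0999 0.3025] F [-0.13  0.55 -1.47] M [-0.06  0.07  0.01] open 0.175
tool z axis [ 0.993 -0.12  -0.001] y [-0.001  0.001 -1.   ]
turn units [ 0.017  0.026 -0.008] | world d [ 0.0004 -0.0018 -0.0015] | shift units in present axes [0.089 0.073 0.03 ] in target axes [0.089 0.074 0.03 ]
[-0.005 -0.003  0.001 -0.004  0.002 -0.002  0.004]
```

View pics/side6z.png

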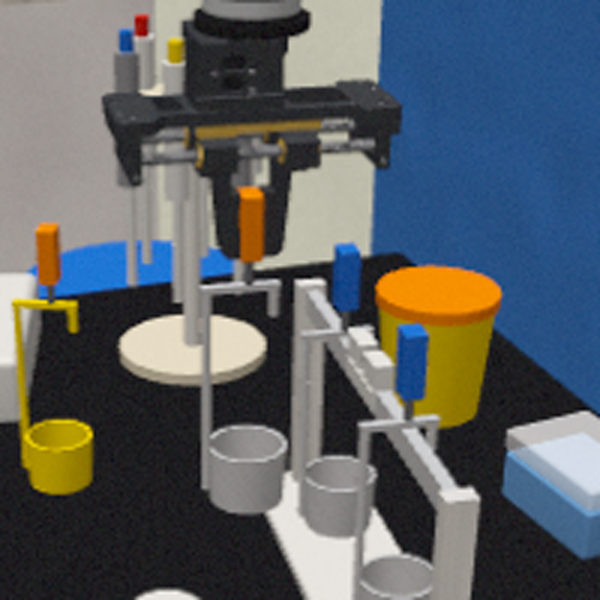

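View pics/scene6z.png

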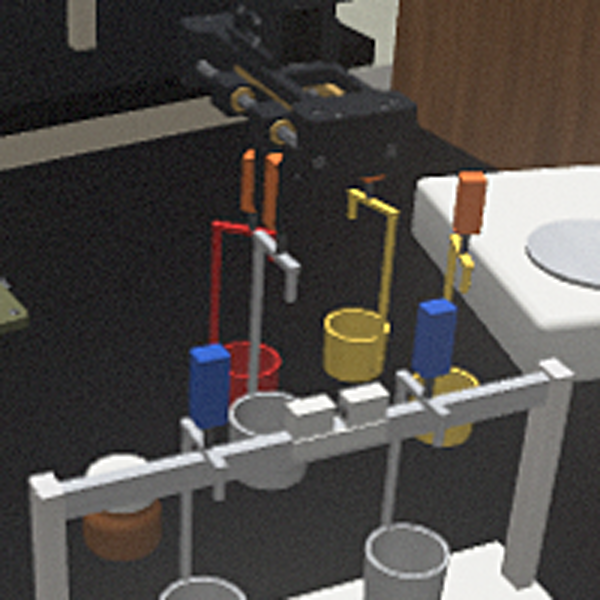

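View pics/wrist6.png

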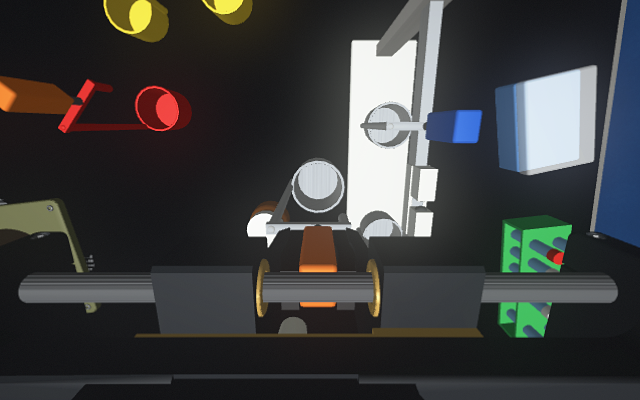

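```bash
python3 - <<'E'
import cv2
d=cv2.imread("pics/wrist6.png"); cv2.imwrite("pics/w6z.png",cv2.resize(d[120:245,330:480],None,fx=4.8,fy=4.8,interpolation=cv2.INTER_CUBIC))
cv2.imwrite("pics/w6y.png",cv2.resize(d[150:260,260:400],None,fx=5,fy=5,interpolation=cv2.INTER_CUBIC))
E
```

```text
(no output)
```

View pics/w6z.png

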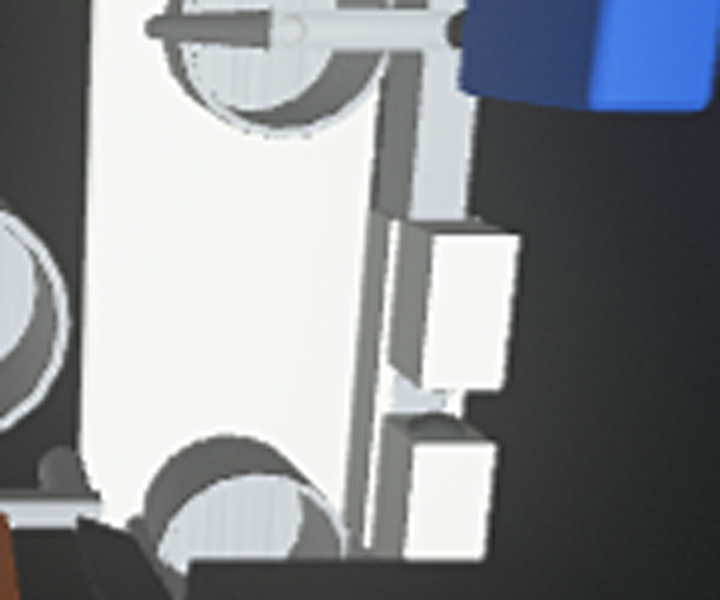

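View pics/w6y.png

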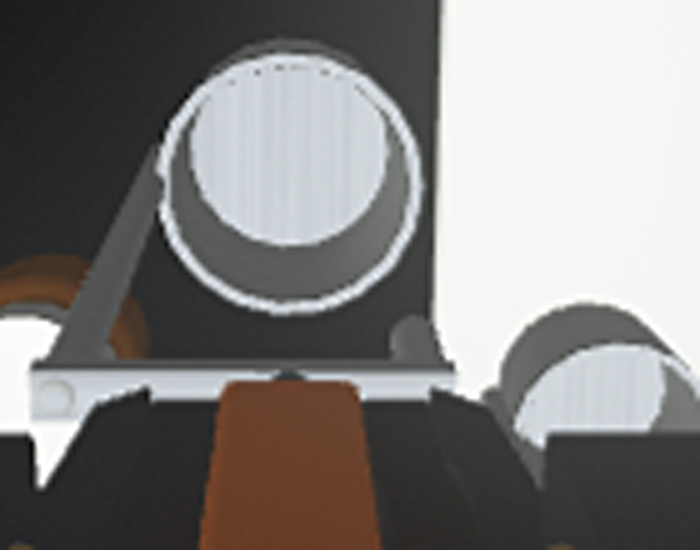

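```bash
cat > m6.py <<'E'
from wr import *
import json
s={k:np.array(v) for k,v in json.load(open('s6.json')).items()}
h=s['tool_pos'][2]-.2063
z=lambda u,v:np.array([260+(u+.5)/5-.5,150+(v+.5)/5-.5])
y=lambda u,v:np.array([330+(u+.5)/4.8-.5,120+(v+.5)/4.8-.5])
ob=[((-.0335,.0035,.1695),z(32,368)),((.0215,.0035,.1695),z(453,370)),((0,0,.045),z(291,183)),((0,0,.002),z(290,146))]
T=lambda v,P,h=0:np.array([v[0],v[1],h])+Rr.from_euler('z',v[2]).apply(P)
f=lambda v:np.concatenate([wproj(T(v,P,h),s)[0]-p for P,p in ob])
r=least_squares(f,[.515,.1,-.12]);dp=r.x; print('dip',dp.round(4),f(dp).round(1))
cl=[((-7,32),(432,232)),((7,32),(520,235)),((-7,5),(423,388)),((7,5),(507,390)),((-7,-5),(410,440)),((7,-5),(497,443))]
g=lambda v:np.concatenate([wproj(T(v,np.array([a*1e-3,b*1e-3,.209])),s)[0]-y(*p) for (a,b),p in cl])
r=least_squares(g,[.6,.09,-.12]);c=r.x;print('clip',c.round(4),g(c).round(1))
inv=lambda v,X:Rr.from_euler('z',-v[2]).apply(X-np.array([v[0],v[1],0]))
print('clip in rack coords',inv([.6041,.0758,-.1228],np.array([c[0],c[1],0])).round(4))
print('dipper in rack-clip coords', inv(c,np.array([dp[0],dp[1],0])).round(4), 'tcp', inv(c,s['tool_pos']).round(4))
X,q=wonz(y(600,50),.2615,s),0; print('L grip top',inv(c,X))
E
python3 m6.py
```

```text
dip [ 0.5162  0.1011 -0.1245] [-1.1 -0.1  1.2 -0.2 -0.2  0.4  0.   0.2]
clip [ 0.6052  0.0885 -0.1226] [ 0.8  0.2 -0.2 -0.4 -0.4 -0.  -1.1 -0.4  1.2  0.6 -0.3  0. ]
clip in rack coords [-0.0004  0.0127  0.    ]
dipper in rack-clip coords [-0.0899  0.0017  0.    ] tcp [-0.0902  0.0005  0.3025]
L grip top [-0.00806707  0.06289402  0.2615    ]
```

Emit:
send_rows:
  motion:
    - [[0,0.02,0,0.085,0,0.4,1],[0,0,0,0,0,0.8,1],[0,0,0,0,0,0.9,1],[0,0,0,0,0,0.9,1],[0,0,0,0,0,0.8,1]]

```text
clock: 7.73
tool_pos: [0.5935, 0.0871, 0.3028]
eef_rot: [0.468, -0.53, 0.53, -0.468]
contact_force: [0.1, 0.0, -1.5]
opening: 0.18
```

Emit:
send_rows:
  motion:
    - [[0,0,0,0,0,0.5,1],[0,0,0,0,0,0.2,1],[0,0,0,0,0,0,1],[0,0,0,0,0,0,1],[0,0,0,0,0,0,1]]

```text
clock: 8.15
tool_pos: [0.6051, 0.0857, 0.3027]
eef_rot: [-0.468, 0.53, -0.53, 0.468]
contact_force: [-0.1, -0.8, -1.3]
opening: 0.178
```

```bash
python3 plan.py 0.6051 0.0873 0.29 -0.1228;  python3 - <<'E'
from plant import *
import cv2,json
s=get_state(); json.dump({k:list(s[k]) for k in('tool_pos','eef_rot')},open('s7.json','w')); print(s['qd'].round(3))
for n in ('wrist','side','scene'):
    d=imaging.snapshot(n)["img"][:,:,::-1]; cv2.imwrite(f"pics/{n}7.png",d)
    if n!='wrist': cv2.imwrite(f"pics/{n}7z.png",cv2.resize(d[50:200,300:450] if n=='side' else d[90:240,300:450],None,fx=4,fy=4,interpolation=cv2.INTER_CUBIC))
    else: cv2.imwrite(f"pics/{n}7z.png",cv2.resize(d[130:270,240:400],None,fx=4.3,fy=4.3,interpolation=cv2.INTER_CUBIC))
E
```

```text
t 8.15 pos [0.6051 0.0857 0.3027] F [-0.08 -0.83 -1.25] M [-0.08  0.08  0.02] open 0.178
tool z axis [ 0.992 -0.124 -0.001] y [-0.001  0.    -1.   ]
turn units [ 0.011 -0.017 -0.001] | world d [-0.      0.0016 -0.0127] | shift units in present axes [-0.077  0.634 -0.01 ] in target axes [-0.077  0.634 -0.01 ]
[-0.001 -0.003  0.     0.002 -0.    -0.002  0.001]
```

View pics/side7z.png

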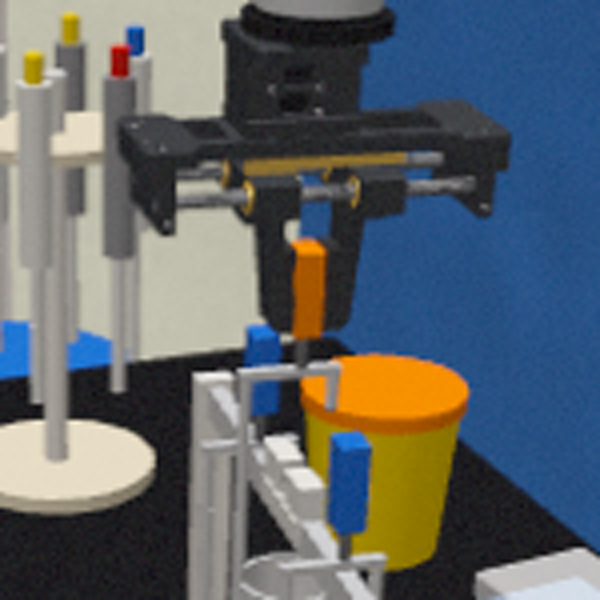

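View pics/scene7z.png

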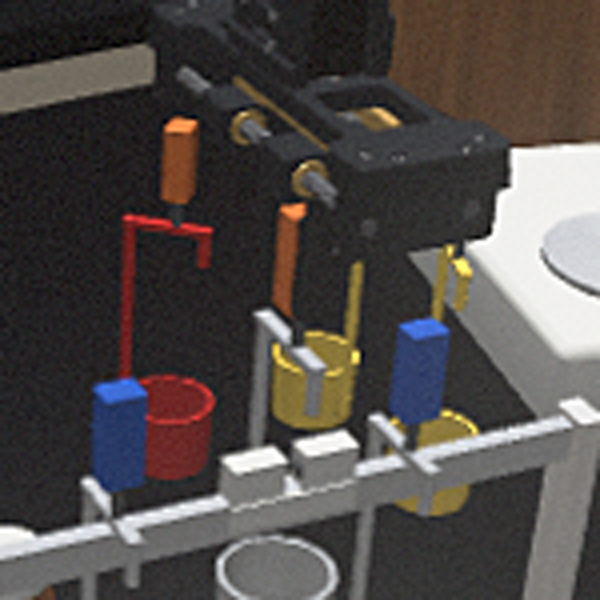

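View pics/wrist7z.png

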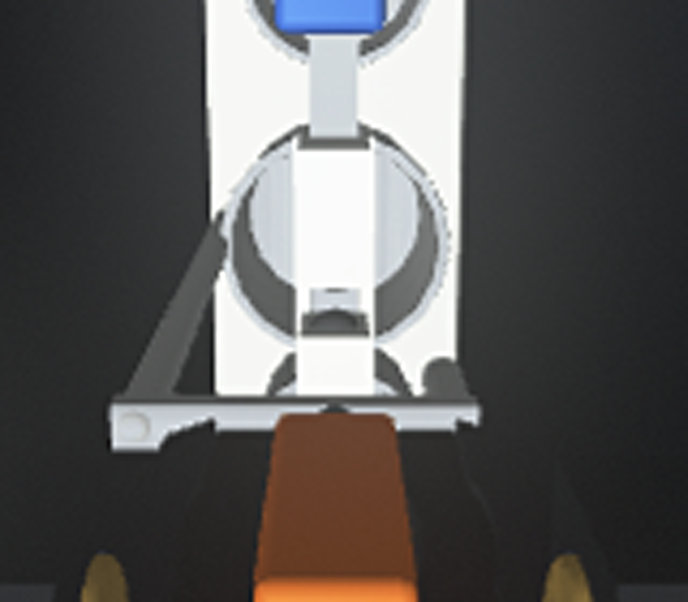

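```bash
cat > m7.py <<'E'
from wr import *
import json
s={k:np.array(v) for k,v in json.load(open('s7.json')).items()}
h=s['tool_pos'][2]-.2063
z=lambda u,v:np.array([240+(u+.5)/4.3-.5,130+(v+.5)/4.3-.5])
T=lambda v,P,h=0:np.array([v[0],v[1],h])+Rr.from_euler('z',v[2]).apply(P)
ob=[((-.0335,.0035,.1695),z(112,402)),((.0215,.0035,.1695),z(480,401)),((0,0,.045),z(337,238))]
f=lambda v:np.concatenate([wproj(T(v,P,h),s)[0]-p for P,p in ob])
r=least_squares(f,[.605,.1,-.12]);dp=r.x; print('dip',dp.round(4),f(dp).round(1))
cl=[((-7,32),(298,148)),((7,32),(375,148)),((-7,5),(298,290)),((7,5),(373,290)),((-7,-5),(300,336)),((7,-5),(373,336))]
g=lambda v:np.concatenate([wproj(T(v,np.array([a*1e-3,b*1e-3,.209])),s)[0]-z(*p) for (a,b),p in cl])
r=least_squares(g,[.6,.09,-.12]);c=r.x;print('clip',c.round(4),g(c).round(1))
inv=lambda v,X:Rr.from_euler('z',-v[2]).apply(X-np.array([v[0],v[1],0]))
print('dipper in rack-clip coords', inv(c,np.array([dp[0],dp[1],0])).round(4), 'tcp', inv(c,s['tool_pos']).round(4))
E
python3 m7.py
```

```text
dip [ 0.6059  0.0874 -0.1194] [-0.4 -0.2  0.5 -0.4 -0.2  1.1]
clip [ 0.6059  0.0882 -0.1255] [ 0.2  0.1 -0.3  0.1  0.4 -0.5 -0.1 -0.5  0.   0.4 -0.2  0.4]
dipper in rack-clip coords [ 0.0001 -0.0009  0.    ] tcp [-0.0004 -0.0026  0.3027]
```

Emit:
send_rows:
  motion:
    - [[0,0,0,-0.04,0.2,0,1],[0,0,0,0,0.5,0,1],[0,0,0,0,0.6,0,1],[0,0,0,0,0.4,0,1],[0,0,0,0,0.2,0,1]]

```text
clock: 8.72
tool_pos: [0.6049, 0.0862, 0.2628]
eef_rot: [-0.469, 0.531, -0.529, 0.467]
contact_force: [-0.9, 0.4, -2.3]
opening: 0.178
```

Emit:
send_rows:
  motion:
    - [[0,0,0,0,0.2,0,1],[0,0,0,0,0.1,0,1],[0,0,0,0,0,0,1],[0,0,0,0,0,0,1],[0,0,0,0,0,0,1]]

```text
clock: 9.13
tool_pos: [0.6063, 0.0863, 0.2592]
eef_rot: [0.468, -0.53, 0.53, -0.468]
contact_force: [-0.1, -0.4, -1.8]
opening: 0.182
```

```bash
python3 plan.py 0.6052 0.0865 0.2508 -0.1228;  python3 - <<'E'
from plant import *
import cv2,json
s=get_state(); json.dump({k:list(s[k]) for k in('tool_pos','eef_rot')},open('s8.json','w')); print(s['qd'].round(3))
for n in ('wrist','side','scene'):
    d=imaging.snapshot(n)["img"][:,:,::-1]; cv2.imwrite(f"pics/{n}8.png",d)
    if n!='wrist': cv2.imwrite(f"pics/{n}8z.png",cv2.resize(d[110:260,310:430] if n=='side' else d[140:290,290:430],None,fx=4,fy=4,interpolation=cv2.INTER_CUBIC))
    else: cv2.imwrite(f"pics/{n}8z.png",cv2.resize(d[110:260,240:400],None,fx=4,fy=4,interpolation=cv2.INTER_CUBIC))
E
```

```text
t 9.133 pos [0.6063 0.0863 0.2592] F [-0.07 -0.42 -1.79] M [-0.05  0.02  0.06] open 0.182
tool z axis [ 0.992 -0.124  0.001] y [ 0.001  0.    -1.   ]
turn units [-0.012 -0.023 -0.005] | world d [-0.0011  0.0002 -0.0084] | shift units in present axes [-0.003  0.418 -0.056] in target axes [-0.003  0.419 -0.056]
[ 0.    -0.001  0.    -0.001 -0.001  0.     0.   ]
```

View pics/side8z.png

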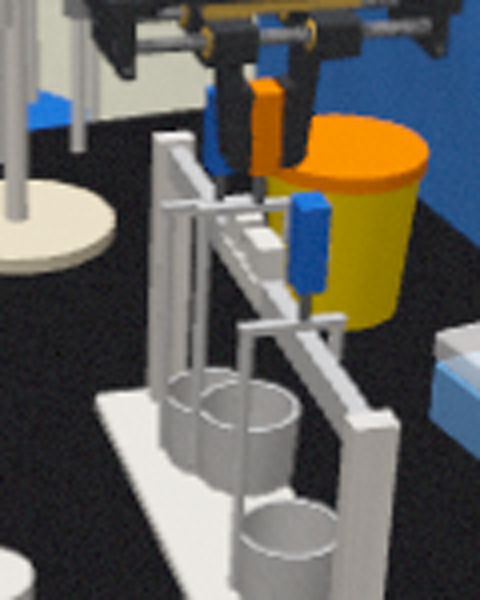

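View pics/scene8z.png

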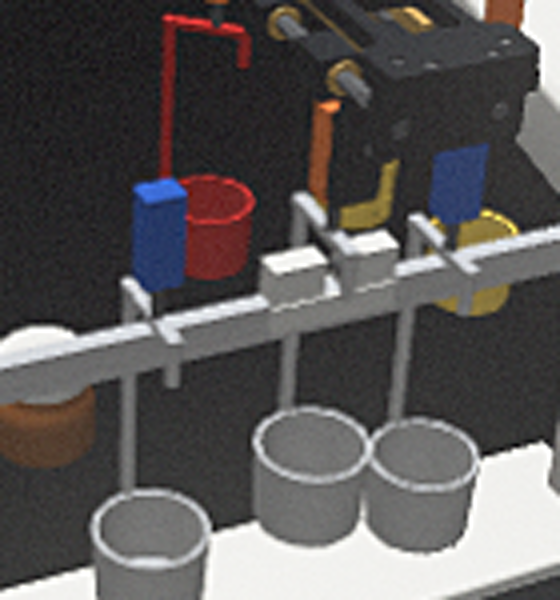

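View pics/wrist8z.png

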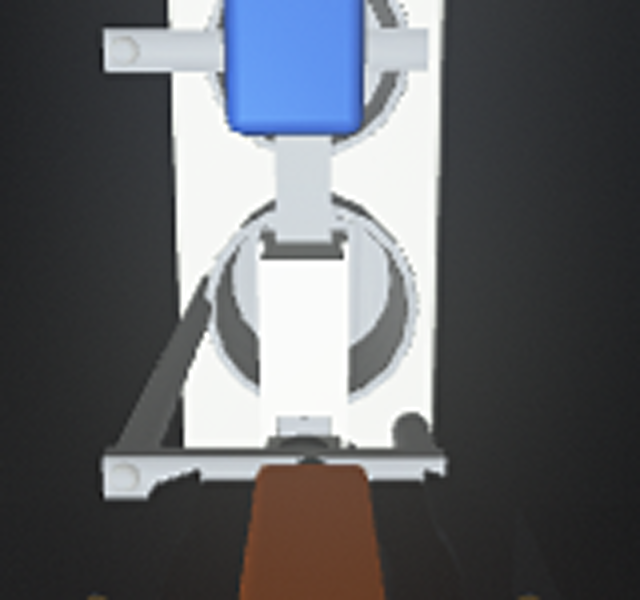

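```bash
cat > m8.py <<'E'
from wr import *
import json
s={k:np.array(v) for k,v in json.load(open('s8.json')).items()}
h=s['tool_pos'][2]-.2063
z=lambda u,v:np.array([240+(u+.5)/4-.5,110+(v+.5)/4-.5])
T=lambda v,P,h=0:np.array([v[0],v[1],h])+Rr.from_euler('z',v[2]).apply(P)
ob=[((-.0335,.0035,.1695),z(103,456)),((.0215,.0035,.1695),z(446,456)),((0,0,.045),z(312,297))]
f=lambda v:np.concatenate([wproj(T(v,P,h),s)[0]-p for P,p in ob])
r=least_squares(f,[.605,.1,-.12]);dp=r.x; print('dip',dp.round(4),f(dp).round(1))
cl=[((-7,32),(262,260)),((7,32),(347,258)),((-7,5),(262,416)),((7,5),(347,416))]
g=lambda v:np.concatenate([wproj(T(v,np.array([a*1e-3,b*1e-3,.209])),s)[0]-z(*p) for (a,b),p in cl])
r=least_squares(g,[.6,.09,-.12]);c=r.x;print('clip',c.round(4),g(c).round(1))
inv=lambda v,X:Rr.from_euler('z',-v[2]).apply(X-np.array([v[0],v[1],0]))
print('dipper in rack-clip coords', inv(c,np.array([dp[0],dp[1],0])).round(4), 'tcp', inv(c,s['tool_pos']).round(4))
E
python3 m8.py
```

```text
dip [ 0.607   0.0878 -0.1214] [-0.4 -0.6  0.4 -0.9 -0.1  2.4]
clip [ 0.6057  0.0882 -0.1238] [-0.1 -0.2  0.   0.2  0.4  0.  -0.3 -0. ]
dipper in rack-clip coords [ 0.0013 -0.0003  0.    ] tcp [ 0.0008 -0.0019  0.2592]
```

Emit:
send_rows:
  motion:
    - [[0,0,0,-0.025,0.1,-0.04,1],[0,0,0,0,0.1,0,1],[0,0,0,0,0.05,0,1],[0,0,0,0,0.05,0,1],[0,0,0,0,0,0,1]]

```text
clock: 9.7
tool_pos: [0.6051, 0.0869, 0.2524]
eef_rot: [-0.468, 0.53, -0.53, 0.468]
contact_force: [-0.1, -0.9, -2.0]
opening: 0.182
```

Emit:
send_rows:
  motion:
    - [[0,0,0,0,0.05,0,1],[0,0,0,0,0.05,0,1],[0,0,0,0,0.05,0,1],[0,0,0,0,0.05,0,1],[0,0,0,0,0,0,1]]

```text
clock: 10.12
tool_pos: [0.6051, 0.0869, 0.2485]
eef_rot: [-0.468, 0.53, -0.53, 0.468]
contact_force: [0.4, -0.7, -2.9]
opening: 0.18
```

Height is .2485, already 2 mm below the flat's contact height, and there's no push-back. It looks to be in the slot, so I'll continue gently.

Emit:
send_rows:
  motion:
    - [[0,0,0,0,0.05,0,1],[0,0,0,0,0.05,0,1],[0,0,0,0,0.05,0,1],[0,0,0,0,0,0,1],[0,0,0,0,0,0,1]]

```text
clock: 10.53
tool_pos: [0.6052, 0.0869, 0.2456]
eef_rot: [-0.468, 0.53, -0.53, 0.468]
contact_force: [-0.1, 0.7, -1.4]
opening: 0.179
```

```bash
python3 plan.py 0.6052 0.0869 0.2448 -0.1228
```

```text
t 10.533 pos [0.6052 0.0869 0.2456] F [-0.1   0.7  -1.42] M [-0.09  0.08 -0.01] open 0.179
tool z axis [ 0.992 -0.124 -0.   ] y [-0.  0. -1.]
turn units [ 0.002 -0.023 -0.001] | world d [ 0.      0.     -0.0008] | shift units in present axes [-0.002  0.042  0.   ] in target axes [-0.002  0.042  0.   ]
```

Emit:
send_rows:
  motion:
    - [[0,0,0,0,0.05,0,1],[0,0,0,0,0,0,1],[0,0,0,0,0.04,0,1],[0,0,0,0,0,0,1],[0,0,0,0,0,0,1]]

```text
clock: 10.95
tool_pos: [0.6055, 0.0872, 0.2441]
eef_rot: [0.468, -0.53, 0.53, -0.468]
contact_force: [0.9, -0.2, -0.7]
opening: 0.176
```

Emit:
send_rows:
  motion:
    - [[0,0,0,0,0.04,0,1],[0,0,0,0,0,0,1],[0,0,0,0,0,0,1],[0,0,0,0,0,0,1],[0,0,0,0,0,0,1]]

```text
clock: 11.37
tool_pos: [0.6055, 0.0871, 0.2433]
eef_rot: [0.468, -0.53, 0.53, -0.468]
contact_force: [1.0, 0.7, 1.2]
opening: 0.175
```

Emit:
send_rows:
  motion:
    - [[0,0,0,0,0.05,0,1],[0,0,0,0,0,0,1],[0,0,0,0,0,0,1],[0,0,0,0,0,0,1],[0,0,0,0,0,0,1]]

```text
clock: 11.78
tool_pos: [0.6056, 0.0871, 0.2423]
eef_rot: [0.468, -0.53, 0.53, -0.468]
contact_force: [2.2, 1.5, 2.8]
opening: 0.175
```

Emit:
send_rows:
  motion:
    - [[0,0,0,0,0.05,0,1],[0,0,0,0,0,0,1],[0,0,0,0,0,0,1],[0,0,0,0,0,0,1],[0,0,0,0,0,0,1]]

```text
clock: 12.2
tool_pos: [0.6055, 0.087, 0.241]
eef_rot: [0.468, -0.53, 0.53, -0.468]
contact_force: [2.2, 3.0, 1.7]
opening: 0.175
```

```bash
cat > look.py <<'E'
import sys,cv2,json
from plant import *
k=sys.argv[1]
s=get_state(); json.dump({q:list(s[q]) for q in('tool_pos','eef_rot')},open(f's{k}.json','w')); print(s['tool_pos'].round(4),s['contact_force'].round(2),s['moment'].round(2))
out=[]
for n in ('wrist','side','scene'):
    d=imaging.snapshot(n)["img"][:,:,::-1]; cv2.imwrite(f"pics/{n}{k}.png",d)
    c={'side':d[120:260,320:420],'scene':d[150:290,320:440],'wrist':d[110:260,240:400]}[n]
    cv2.imwrite(f"pics/{n}{k}z.png",cv2.resize(c,None,fx=4,fy=4,interpolation=cv2.INTER_CUBIC))
E
python3 look.py 9
```

```text
[0.6055 0.087  0.241 ] [2.23 2.98 1.7 ] [ 0.5  -0.5   0.01]
```

View pics/scene9z.png

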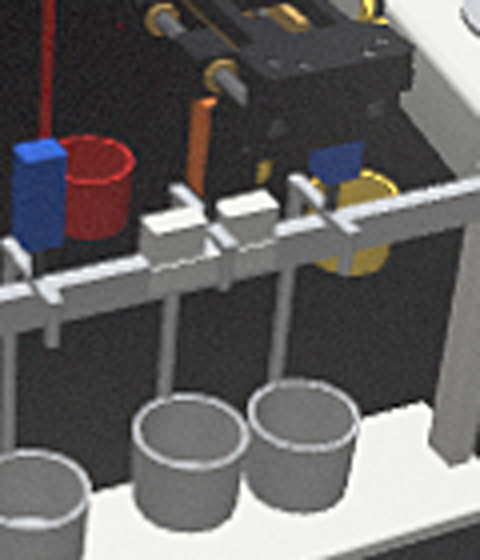

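View pics/wrist9z.png

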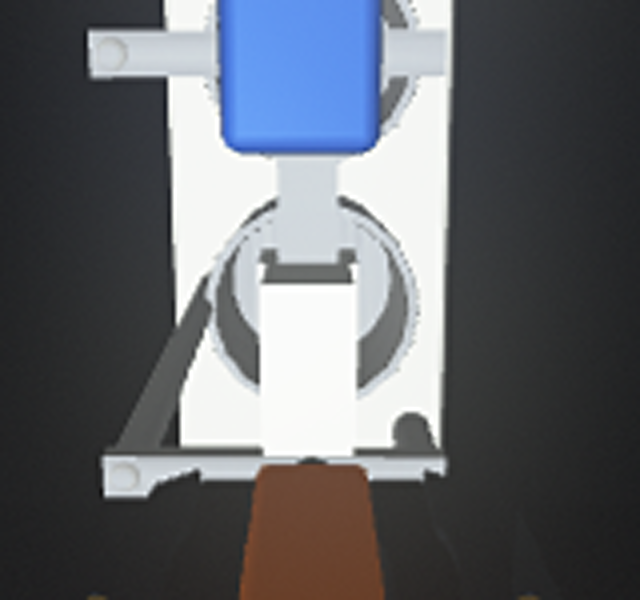

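View pics/side9z.png

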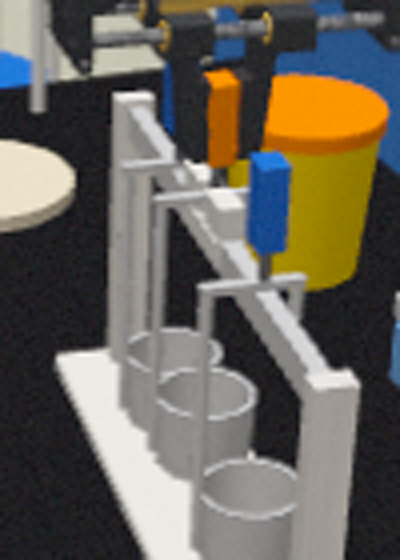

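The views show the strap in the slot and not shifted in the jaws. Side force is about +3 N in y, so the strap is touching the right wall. I'll ease 0.5 mm to +y and press on.

Emit:
send_rows:
  motion:
    - [[0,0,0,-0.025,0,0.02,1],[0,0,0,0,0,0,1],[0,0,0,0,0,0,1],[0,0,0,0,0,0,1],[0,0,0,0,0,0,1]]

```text
clock: 12.77
tool_pos: [0.6055, 0.0872, 0.241]
eef_rot: [-0.468, 0.53, -0.53, 0.468]
contact_force: [1.7, 1.7, 1.7]
opening: 0.177
```

Emit:
send_rows:
  motion:
    - [[0,0,0,0,0.05,0,1],[0,0,0,0,0,0,1],[0,0,0,0,0,0,1],[0,0,0,0,0,0,1],[0,0,0,0,0,0,1]]

```text
clock: 13.18
tool_pos: [0.6056, 0.0872, 0.24]
eef_rot: [-0.468, 0.53, -0.53, 0.468]
contact_force: [0.8, 2.1, 0.3]
opening: 0.178
```

Emit:
send_rows:
  motion:
    - [[0,0,0,-0.02,0.05,0,1],[0,0,0,0,0,0,1],[0,0,0,0,0.05,0,1],[0,0,0,0,0,0,1],[0,0,0,0,0,0,1]]

```text
clock: 13.6
tool_pos: [0.6056, 0.0874, 0.2379]
eef_rot: [0.468, -0.53, 0.53, -0.468]
contact_force: [0.1, 0.5, 1.2]
opening: 0.176
```

Emit:
send_rows:
  motion:
    - [[0,0,0,0,0.05,0,1],[0,0,0,0,0,0,1],[0,0,0,0,0.05,0,1],[0,0,0,0,0,0,1],[0,0,0,0,0,0,1]]

```text
clock: 14.02
tool_pos: [0.6057, 0.0875, 0.2358]
eef_rot: [0.468, -0.53, 0.53, -0.468]
contact_force: [1.2, -0.9, 0.1]
opening: 0.176
```

Emit:
send_rows:
  motion:
    - [[0,0,0,0,0.05,0,1],[0,0,0,0,0,0,1],[0,0,0,0,0.05,0,1],[0,0,0,0,0,0,1],[0,0,0,0,0,0,1]]

```text
clock: 14.43
tool_pos: [0.6058, 0.0876, 0.2339]
eef_rot: [0.468, -0.53, 0.53, -0.468]
contact_force: [0.3, -0.4, -0.6]
opening: 0.18
```

Emit:
send_rows:
  motion:
    - [[0,0,0,0,0.05,0,1],[0,0,0,0,0,0,1],[0,0,0,0,0,0,1],[0,0,0,0,0,0,1],[0,0,0,0,0,0,1]]

```text
clock: 14.85
tool_pos: [0.6058, 0.0876, 0.233]
eef_rot: [0.468, -0.53, 0.53, -0.468]
contact_force: [2.4, -1.0, -0.7]
opening: 0.179
```

```bash
python3 look.py 10
```

```text
[0.6058 0.0876 0.233 ] [ 2.41 -0.96 -0.69] [-0.18 -0.36  0.01]
```

View pics/scene10z.png

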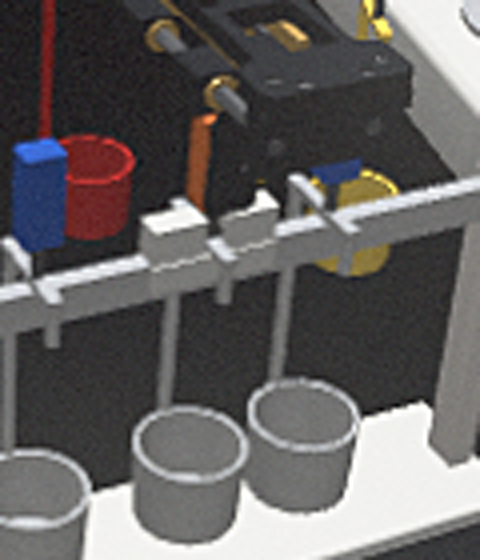

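View pics/wrist10z.png

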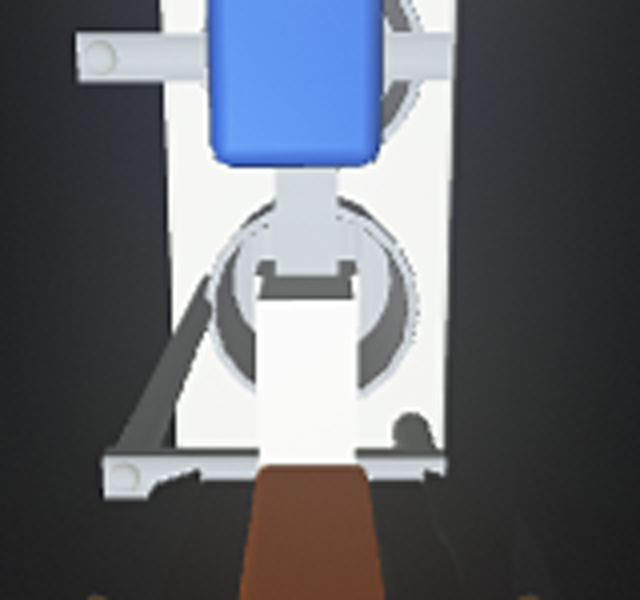

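View pics/side10z.png

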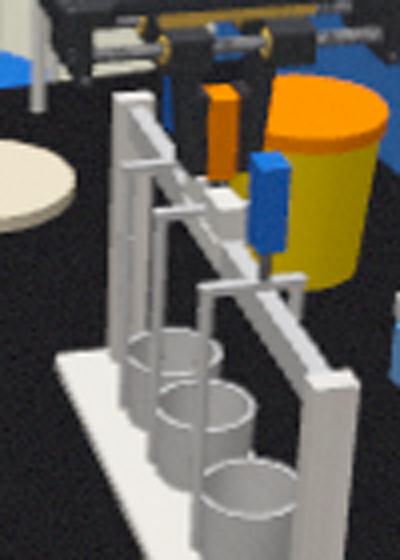

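Emit:
send_rows:
  motion:
    - [[0,0,0,0,0.05,-0.03,1],[0,0,0,0,0,0,1],[0,0,0,0,0,0,1],[0,0,0,0,0,0,1],[0,0,0,0,0,0,1]]

```text
clock: 15.42
tool_pos: [0.6055, 0.0876, 0.2322]
eef_rot: [0.468, -0.53, 0.53, -0.468]
contact_force: [2.0, -1.6, 1.4]
opening: 0.18
```

Emit:
send_rows:
  motion:
    - [[0,0,0,0,0.05,0,1],[0,0,0,0,0,0,1],[0,0,0,0,0,0,1],[0,0,0,0,0,0,1],[0,0,0,0,0,0,1]]

```text
clock: 15.83
tool_pos: [0.6054, 0.0877, 0.2317]
eef_rot: [0.468, -0.53, 0.53, -0.468]
contact_force: [1.2, -1.3, 4.5]
opening: 0.18
```

Force is rising at .2317, the predicted home height (.2318), and the balls' stop was felt about 12 mm higher. I'll relax the press slightly and open.

Emit:
send_rows:
  motion:
    - [[0,0,0,0,-0.03,0,1],[0,0,0,0,0,0,0.65],[0,0,0,0,0,0,0.6],[0,0,0,0,0,0,0.5],[0,0,0,0,0,0,0.4]]
  force: 10

```text
clock: 16.25
tool_pos: [0.6037, 0.0883, 0.2309]
eef_rot: [-0.469, 0.531, -0.529, 0.467]
contact_force: [0.4, 0.4, -0.6]
opening: 0.293
```

Emit:
send_rows:
  motion:
    - [[0,0,0,0,0,0,0.4],[0,0,0,0,0,0,0.3],[0,0,0,0,0,0,0.2],[0,0,0,0,0,0,0.2],[0,0,0,0,0,0,0.2]]

```text
clock: 16.67
tool_pos: [0.605, 0.0878, 0.2317]
eef_rot: [-0.468, 0.53, -0.53, 0.468]
contact_force: [0.2, 0.4, 0.2]
opening: 0.401
```

```bash
python3 look.py 11; python3 plan.py .6054 .0877 .35 -.1228
```

```text
[0.605  0.0878 0.2317] [0.2  0.35 0.23] [-0.04  0.04  0.06]
t 16.817 pos [0.6051 0.0878 0.2317] F [-0.59 -0.66  0.46] M [-0.13  0.02  0.02] open 0.403
tool z axis [ 0.992 -0.124  0.   ] y [ 0.  0. -1.]
turn units [-0.    -0.023 -0.001] | world d [ 3.000e-04 -1.000e-04  1.183e-01] | shift units in present axes [ 1.000e-03 -5.914e+00  1.300e-02] in target axes [ 1.000e-03 -5.914e+00  1.300e-02]
```

View pics/scene11z.png

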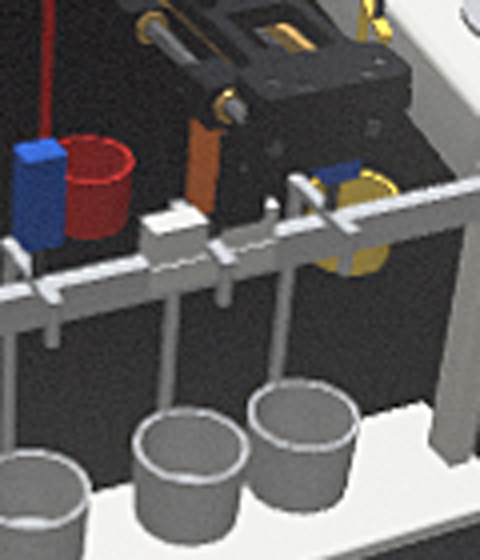

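View pics/side11z.png

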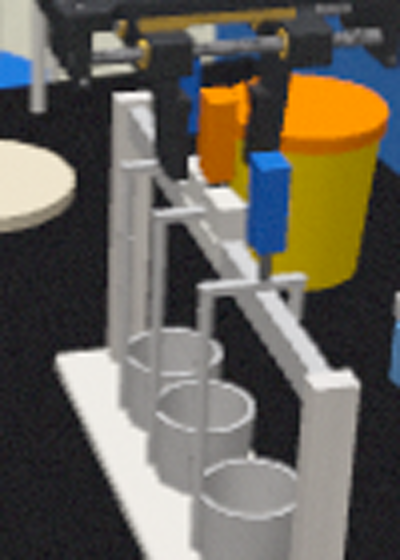

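View pics/wrist11.png

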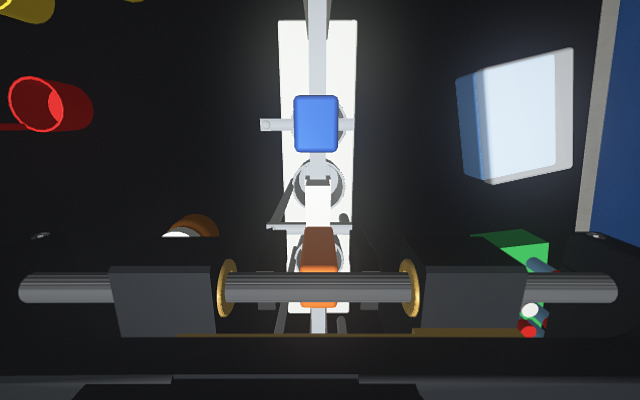

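Emit:
send_rows:
  motion:
    - [[0,0,0,0,-0.2,0,0],[0,0,0,0,-0.4,0,0],[0,0,0,0,-0.6,0,0],[0,0,0,0,-0.8,0,0],[0,0,0,0,-1,0,0]]

```text
clock: 17.23
tool_pos: [0.6046, 0.0877, 0.2923]
eef_rot: [-0.468, 0.53, -0.53, 0.467]
contact_force: [0.2, -0.3, 0.1]
opening: 0.505
```

Emit:
send_rows:
  motion:
    - [[0,0,0,0,-1,0,0],[0,0,0,0,-1,0,0],[0,0,0,0,-0.8,0,0],[0,0,0,0,-0.4,0,0],[0,0,0,0,0,0,0]]

```text
clock: 17.65
tool_pos: [0.6062, 0.0878, 0.3582]
eef_rot: [0.466, -0.529, 0.531, -0.469]
contact_force: [0.5, 0.7, -0.3]
opening: 0.496
```

```bash
python3 look.py 12; python3 - <<'E'
import cv2
b=cv2.imread('pics/side12.png'); cv2.imwrite('pics/side12z.png',cv2.resize(b[100:260,310:430],None,fx=3.7,fy=3.7,interpolation=cv2.INTER_CUBIC))
b=cv2.imread('pics/scene12.png'); cv2.imwrite('pics/scene12z.png',cv2.resize(b[150:300,300:440],None,fx=4,fy=4,interpolation=cv2.INTER_CUBIC))
E
```

```text
[0.6062 0.0878 0.3582] [ 0.51  0.74 -0.31] [ 0.01  0.11 -0.03]
```

View pics/scene12z.png

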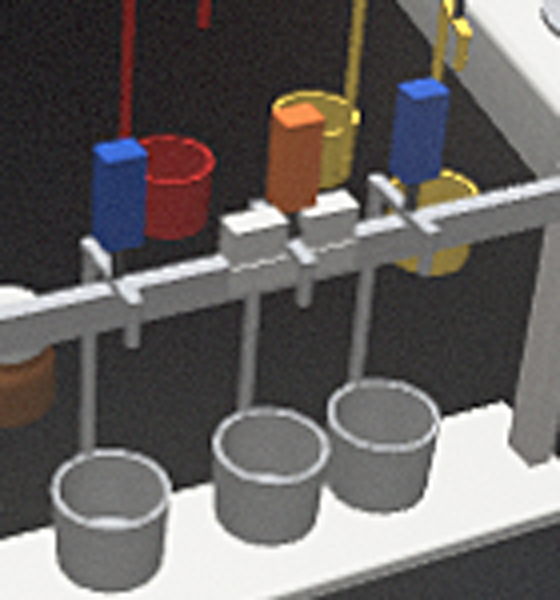

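View pics/side12z.png

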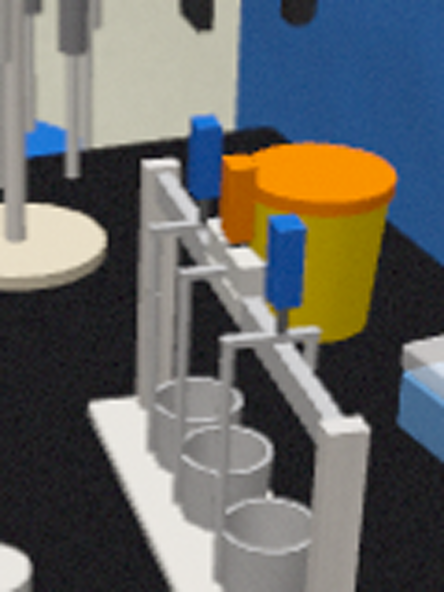

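View pics/wrist12.png

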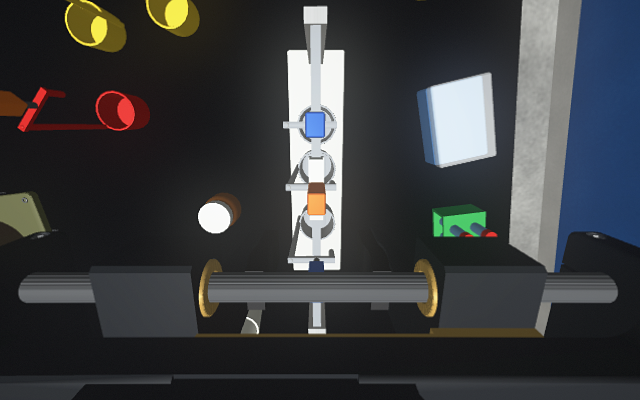

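```bash
python3 - <<'E'
from h import *
S=lambda u,v:np.array([300+(u+.5)/4-.5,150+(v+.5)/4-.5]); D=lambda u,v:np.array([310+(u+.5)/3.7-.5,100+(v+.5)/3.7-.5])
for n,a,b in (('orange',S(299,115),D(239,160)),('L',S(423,90),D(206,121)),('R',S(120,151),D(286,219))):
    X,q=tri([('scene',a),('side',b)]); print(n,X.round(4),round(q,2),Rr.from_euler('z',.1228).apply(X-[.6041,.0758,0]).round(4))
E
```

```text
orange [0.6056 0.087  0.2613] 0.24 [1.000e-04 1.130e-02 2.613e-01]
L [0.6129 0.1512 0.2607] 0.2 [-0.0005  0.0759  0.2607]
R [0.5944 0.0014 0.2617] 0.55 [-0.0005 -0.0751  0.2617]
```

The orange grip top is at 261.3 mm, against 261.5 mm expected and the same height as the hung neighbours. The dipper is fully home and upright, and the neighbours haven't moved.

```bash
python3 -c "
from plant import job;print(job.finish_job())"
```

```text
the job is handed in; nothing more can be done
None
```

The steel dipper with the orange grip now hangs upright in the clip slot between the two blue-gripped dippers. I released it, backed the gripper clear and handed the job in at about 17.8 s of the 61 s allowed.

- **Slot:** from the camera images I put it about 11 to 13 mm to the rail's left (+y). The hook went in on the first lowering. It touched the right wall with about 3 N on the way down, so I eased it sideways by about 1 mm.
- **Forces:** the force readings I took never showed more than about 5 N of push at the spring balls, or about 6.5 N at the floor. These are readings at the end of each move, so a brief peak between them would not show.
- **Fully home:** the hook stopped at the predicted floor height (TCP 231.7 mm against 231.8 mm). Measured from the images afterwards, the orange grip's top is at 261.3 mm, where 261.5 mm means home. The blue grips measure 260.7 and 261.7 mm.
- **Position:** the dipper is within about 1 mm of the bar front to back.
- **Neighbours:** both are where they were, within about 1 mm.
- **Jar and beaker:** the jar was still in place in the last wrist picture. I did not re-measure either one, but the path stayed well clear of both.
- **Disagreement:** the fixed cameras and the wrist camera differed by about 1.5 mm in y. I aligned dipper to clip within the wrist image, which cancels that offset.

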